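# Send a batch of cups down into the cup warmer

### The arm

A 6-joint arm with a two-finger parallel gripper is mounted at the origin on the work surface. World frame = base frame: x ahead of the robot, y to its left, z up, the work surface at z = 0. Lengths are in m, angles in degrees, forces in N, time in s.
With the tool pointing down it reaches from about 0.375 to 0.9 m from the base axis. Payload 3.1 kg.
Tool frame: the origin (TCP) lies at the very end of the fingers, on their centre line; the grasp point (between the pads) lies bot.grip_point_offset behind it (bot.grip_point_offset is the distance from the TCP to the grasp point, in m); z points along the fingers, y is the line along which they close (so a half turn about z gives the same grasp; the last joint's range is limited). The gripper opens to 87 mm and grips with 3 to 60 N. Pads are 19 mm wide; open, the fingers measure 117 mm over their backs; the gripper's body (75 mm by 190 mm) begins 51 mm behind the grasp point.
Start: joints at [-85.686, 30.224, 82.088, -0, 67.689, -10.227], TCP at [0.157, -0.605, 0.223] pointing down, gripper open.
Joint ranges: [-176.69, 176.69], [-43.24, 126.21], [12.49, 139.97], [-82, 262], [0, 151.66], [-163.58, 163.58]. Speed limits (degrees/s): [159.86, 159.86, 180, 180, 180, 180].

### API

Orientations are given as a 3x3 rotation matrix whose columns are the frame's x, y, z axes.
In Python, from rig import bot, viewer, ticket gives the robot as it stands.
- The arm moves only by the tool servo_tool, never from a script. Its argument "targets" is a list of rows, each an object with "offset": the shift along the tool's x, y, z in m, a list of three; "dr": the turn, a rotation vector about the tool's x, y, z in degrees, a list of three. In form: [{"offset": [x, y, z], "dr": [ax, ay, az]}, ...]. A call has 1 to 20 rows; each row is the pose to reach, as a shift and turn from the pose commanded when the call began, along the tool's axes at that moment; what a row does not reach only later rows make up. A row lasts 1/12 s, in which the tool goes at most 41.7 mm and 7.16 degrees, less where a joint would pass 70% of its speed; a pose out of reach is approached as far as the arm can. A call with a gripper value outside its range is refused whole. "gripper" is the gripper command: -1 is fully open, 1 is shut, values between are in proportion, set as the call begins (left out, the last holds). The fingers move at their own pace and stop on an object; the grip force is fixed at half the most. Time passes only in rows, so rows that repeat a pose let the fingers close. It gives the time, the measured TCP pose, the force, the opening and the grip force at its end, in the units of the state.
- bot.read_state(): the state, without advancing time (a new reading comes with each control period).
- viewer.capture(name): name is "side" or "top" or "wrist"; returns a dict with "color" (384x512x3 uint8, red, green, blue), "camera_matrix" (3x3 intrinsics, pixels), "k1" (the pictures are not rectified: a ray, as slopes to the right and down, at radius r is drawn at 1 + k1 r^2 times it, then the intrinsics apply), "R" (3x3) and "t" (3): a world point X has camera coordinates R X + t. Camera axes: x right, y down, z forward; pixel columns grow to the right and rows downward; lengths in m; the calibration is good to about 2 mm. A picture is of the moment at which its call begins. There is no depth.
- ticket.hand_in(): hands the job in; it is judged then, once.
The state is a dict: "time_s": time; "joint_positions": joint angles; "qvel": joint speeds; "tau": joint torques, N m; "position": TCP position; "tcp_rot": TCP orientation; "force": force on the tool from outside, world axes, zero at the start; "moment": the same for the moment, N m; "opening": opening from 0.0 (shut) to 1.0 (fully open); "grasp_force": force on a finger pad.
Only numpy, scipy, OpenCV 4.12 (cv2) and the standard library are available. Lean on these libraries where they do the work, as an engineer would, in place of code of your own. Each camera call takes 0.05 s, during which the arm holds its last target. There are 200 camera calls.

### The job

The cup warmer is still on from the last batch, so first turn the red isolator handle on the switch box a quarter turn anticlockwise to off; then move the steel milk jug that was left on the warmer's raised lift tray over to the black bar mat, and stand every cup from the mat upright on the tray. When all are on, lift the winch pawl by its red grip and hold it up while the crank turns back and the tray sinks slowly under its load (do not push it), and once the tray is right down in the well let the pawl drop back into the ratchet wheel. Last of all turn the isolator back on, and leave the black dripper and the glass carafe where they are.

Things in the scene. Friction and masses are not known exactly. Their poses are not given: they have to be found in the camera images.
- mat: black rubber bar mat, 330 x 250 mm and 4 mm thick, fixed to the counter; origin at the centre of its underside. The cups start on it, about 100 mm apart, so there are about 28 mm or more between neighbours.
- cup1: white stoneware cup without a handle: straight-sided, 60 mm across the rim, 57 mm across the foot, 70 mm tall, wall 4 mm, about 180 g. Origin at the centre of its underside, z up through the mouth. Starts upright on the bar mat; may be absent.
- cup2: blue stoneware cup without a handle: straight-sided, 60 mm across the rim, 57 mm across the foot, 70 mm tall, wall 4 mm, about 180 g. Origin at the centre of its underside, z up through the mouth. Starts upright on the bar mat; may be absent.
- cup3: terracotta brown stoneware cup without a handle: straight-sided, 60 mm across the rim, 57 mm across the foot, 70 mm tall, wall 4 mm, about 180 g. Origin at the centre of its underside, z up through the mouth. Starts upright on the bar mat; may be absent.
- cup4: white stoneware cup without a handle: straight-sided, 60 mm across the rim, 57 mm across the foot, 70 mm tall, wall 4 mm, about 180 g. Origin at the centre of its underside, z up through the mouth. Starts upright on the bar mat; may be absent.
- cup5: blue stoneware cup without a handle: straight-sided, 60 mm across the rim, 57 mm across the foot, 70 mm tall, wall 4 mm, about 180 g. Origin at the centre of its underside, z up through the mouth. Starts upright on the bar mat; may be absent.
- jug: steel milk jug, 58 mm across, 80 mm tall, wall 3 mm, 200 g, with a loop handle on its +y side (8 mm bar, reaching 56 mm from the axis, between 18 and 72 mm high) and a small spout on its -y side. Origin at the centre of its underside, z up. Starts upright on the lift tray.
- warmer: counter-top cup warmer, fixed: open aluminium well, 255 mm (x) by 355 mm (y) outside, rim 120 mm high, walls 15 mm; origin at the centre of its underside, z up, -x side towards the robot. On its +y side two grey cheek plates (y 177 to 277 mm, x within 36 mm, 172 mm high) carry the hoist: shaft along x at y 235, z 115 mm, with oil damper, crank, and a 12-tooth ratchet wheel (radius 35) on its -x end.
- tray_floor (a point): centre of the lift tray's floor (top face); axes as warmer. Steel tray 205 mm (x) by 305 mm (y) with a lip 12 mm high, inside 199 by 299 mm: room for 2 by 3 cups at 100 mm spacing. Raised, its floor is 135 mm above the counter, 15 mm above the well's rim; fully down, 35 mm. A toothed rack fixed to it stands outside the well at y 213 mm, its top 102 mm above the floor.
- tray (a joint): how far the tray has sunk, m: 0 raised (as it starts), 0.100 fully down on its stop; it can be cranked 12 mm higher. Held by ratchet and pawl. With the pawl held up the loaded tray sinks by its own weight at 15 to 45 mm/s, slowed by the damper, 3 to 8 s in all; if the pawl is let go it drops into the next tooth and stops the tray within 9 mm.
- crank (a joint): turn of the crank shaft, rad: 0 as it starts; geared to the tray, it turns back by itself to 6.25 as the tray goes down. Arm 70 mm; the black handle circles in the warmer's y-z plane, between x 46 and 126 mm.
- crank_grip (a point): middle of the crank's black handle (20 mm thick, 70 mm long, along the warmer's x).
- pawl (a joint): lift angle of the winch pawl, rad: 0 fully down in the ratchet teeth, as it starts; stop at 0.32. It clears the teeth above 0.15 rad. Gravity and a light spring return it; lifting it at the grip takes 1 to 5 N.
- pawl_grip (a point): middle of the upright red peg at the pawl's tail, 18 mm thick, 42 mm tall (point 23 mm above its foot on a flat arm, 19 mm below its top), free on all sides. The arm runs along the warmer's y over the wheel. Its hinge axis, parallel to the warmer's x, lies 145 mm towards -y of the grip and 36 mm lower: lifting the grip 30 mm (0.22 rad) also moves it 11 mm towards -y and leans it that way.
- switch_box: grey isolator box with a yellow top plate, 90 x 90 mm, 73 mm high, fixed to the counter; origin at the centre of its underside.
- isolator (a joint): angle of the red isolator handle, rad: 0 off, 1.571 on, as it starts; grows clockwise as seen from above. Bar along the box's x when off, across it when on. It snaps into either end: past the middle it runs on by itself; about 0.11 N m starts it.
- isolator_grip (a point): on the vertical axis of the isolator handle, in the middle of its bar: a bar 14 mm thick, 50 mm long, 30 mm tall (top 14 mm above this point, foot 16 mm below it, on a 48 mm disc). The point's x axis runs along the bar and turns with it; the axis z is up.
- dripper: black coffee dripper on its saucer, 116 mm across, 85 mm tall; leave alone. Origin under its centre.
- carafe: waisted glass carafe, 90 mm across, 140 mm tall; leave alone. Origin under its centre.

How it is judged:
By the outcome, as a careful person would: the job done as asked, in the order asked, and still so for the second after the job is handed in, with the robot touching nothing.
Of cup1, cup2, cup3, cup4, cup5 only 3 to 5 are there at a start; the rules pass over those that are not, and their reading is None.
At some moment in a run one of cup1, cup2, cup3, cup4, cup5 may be knocked a few centimetres aside while the robot is not near it.
It also fails if it takes over 210 s, if anything falls off the work surface, if the arm or the gripper's body presses on something with over 40 N, if the wrist force passes 120 N, or if a joint passes its speed limit or range.

## Working session

There is one attempt and no reset: what is moved stays moved. The work goes in short steps, Python scripts to look and compute and a tool call to move; the robot and the scene stay as the last step left them, time stands still between calls to the robot, and variables do not carry over. Pictures are saved under pics/ and viewed, at most 14 in all, crops included, and the job is handed in when it is done.

Besides the shell and the picture viewer there is one more tool, called after "Emit:" as a command line: name --argument value ..., lists and objects as JSON in quotes. servo_tool: Moves the arm, as the interface text tells. Its arguments: {"type":"object","properties":{"targets":{"type":"array"},"gripper":{"type":"number"}},"required":["targets"]}

```bash
mkdir -p pics; ls; python3 - <<'E'
from rig import bot, viewer
import cv2,numpy as np,pickle
s=bot.read_state(); print({k:np.round(v,3).tolist() for k,v in s.items()}); print(bot.grip_point_offset)
d={}
for n in("top","side"):
    c=viewer.capture(n);d[n]=c
    print(n,c["camera_matrix"].tolist(),c["k1"],np.round(c["R"],4).tolist(),np.round(c["t"],4).tolist())
    cv2.imwrite(f"pics/{n}0.png",cv2.resize(c["color"][:,:,::-1],(768,576)))
pickle.dump(d,open("d0.pkl","wb"))
E
```

```text
pics
{'time_s': 0.0, 'joint_positions': [-85.687, 30.278, 82.156, -0.003, 67.69, -10.227], 'qvel': [0.021, -0.075, -0.102, 0.031, 0.051, -0.028], 'tau': [-0.0, -44.005, -17.659, 0.063, 0.058, -0.0], 'position': [0.157, -0.604, 0.222], 'tcp_rot': [[0.968, 0.251, -0.0], [0.251, -0.968, 0.002], [0.0, -0.002, -1.0]], 'force': [0.34, -0.112, 0.404], 'moment': [0.029, 0.018, -0.039], 'grasp_force': 0.0, 'opening': 1.0}
0.0187
top [[483.32525920837315, 0.0, 245.21242187165547], [0.0, 483.32525920837315, 186.37247461844186], [0.0, 0.0, 1.0]] 0.03298722281083676 [[0.0172, -0.9998, -0.0086], [-0.9876, -0.0157, -0.1561], [0.156, 0.0111, -0.9877]] [0.032, 0.5566, 1.3457]
side [[446.67072648779254, 0.0, 253.43138584361745], [0.0, 446.67072648779254, 185.72138103084097], [0.0, 0.0, 1.0]] 0.019033734605548448 [[-0.7945, -0.607, -0.0142], [-0.4476, 0.6014, -0.6618], [0.4103, -0.5195, -0.7495]] [0.4591, 0.3355, 1.1958]
```

View pics/top0.png

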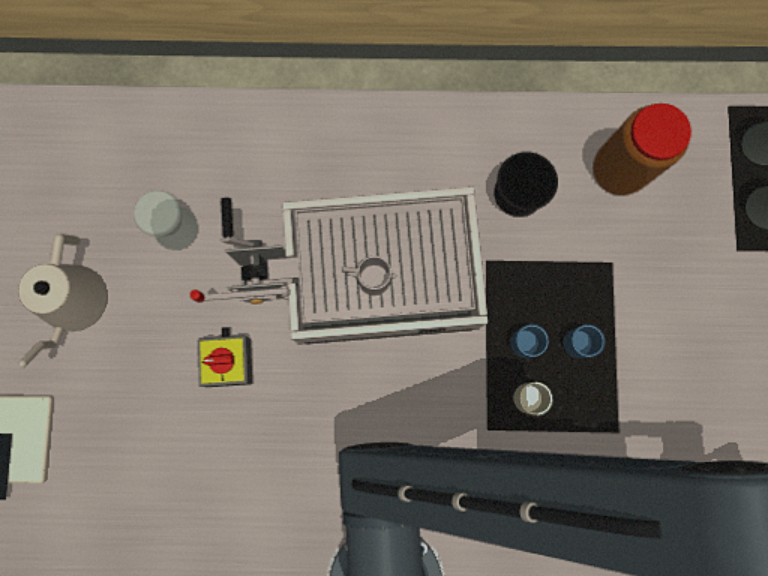

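View pics/side0.png

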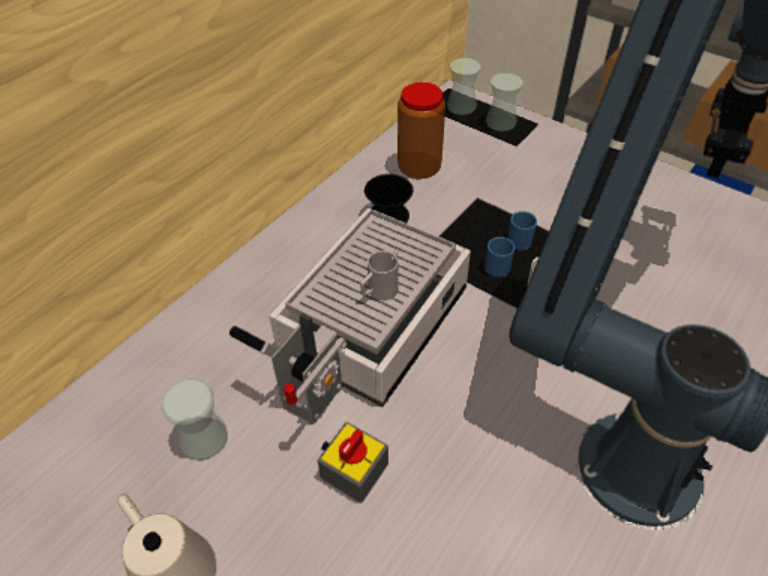

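The top view (768x576 px) shows three cups on the mat: blue at (531,341) and (586,341), white at (533,398). The jug is at (373,275) with its handle to the left, the switch box at (222,361), and the pawl grip at (197,296). The rim corners are (284,203), (474,188), (487,322) and (293,341). The side view agrees with this.

```bash
cat >h.py <<'E'
import numpy as np,cv2,pickle
from rig import bot,viewer
def und(c,uv):
    K=c["camera_matrix"];d=np.array([c["k1"],0,0,0,0.])
    return cv2.undistortPoints(np.array(uv,float).reshape(-1,1,2),K,d).reshape(-1,2)
def ray(c,uv):
    R=np.array(c["R"]);t=np.array(c["t"]);p=und(c,uv)
    return -R.T@t,np.c_[p,np.ones(len(p))]@R
def onz(c,uv,z):
    o,d=ray(c,uv);return o+d*((z-o[2])/d[:,2])[:,None]
def tri(c1,u1,c2,u2):
    o1,d1=ray(c1,[u1]);o2,d2=ray(c2,[u2]);A=np.c_[d1[0],-d2[0]]
    s=np.linalg.lstsq(A,o2-o1,rcond=None)[0];a=o1+s[0]*d1[0];b=o2+s[1]*d2[0]
    return (a+b)/2,np.linalg.norm(a-b)
def proj(c,X):
    R=np.array(c["R"]);rv=cv2.Rodrigues(R)[0]
    return cv2.projectPoints(np.array(X,float).reshape(-1,3),rv,np.array(c["t"],float),c["camera_matrix"],np.array([c["k1"],0,0,0,0.]))[0].reshape(-1,2)
def blobs(c,lo,hi,amin=15):
    h=cv2.cvtColor(c["color"],cv2.COLOR_RGB2HSV);m=cv2.inRange(h,np.array(lo),np.array(hi))
    n,l,s,ce=cv2.connectedComponentsWithStats(m)
    return [(ce[i].round(1).tolist(),s[i].tolist(),l==i) for i in range(1,n) if s[i][4]>=amin]
def toolmove(dw,yaw=0):
    """world shift -> tool offset from current measured pose"""
    s=bot.read_state();return np.array(s["tcp_rot"]).T@np.array(dw)
E
python3 - <<'E'
from h import *
d=pickle.load(open("d0.pkl","rb"));T,S=d["top"],d["side"]
for n in d:
    print(n)
    for nm,lo,hi in(("yel",(22,150,120),(35,255,255)),("red",(0,190,120),(6,255,255)),("blue",(95,80,50),(115,255,255))):
        for b in blobs(d[n],lo,hi):print(nm,b[0],b[1])
q=lambda c,l,z:onz(c,np.array(l)/1.5,z).round(3).tolist()
print("rim",q(T,[(284,203),(474,188),(487,322),(293,341)],.12))
print("mat",q(T,[(487,262),(613,263),(618,432),(488,430)],.004))
print("cups rim",q(T,[(531,341),(586,341),(533,398)],.074))
print("jug rim",q(T,[(375,274),(344,269)],.215), "box top",q(T,[(199,338),(244,335),(249,383),(201,387)],.073))
print("rack/pawl", tri(T,np.array((197,296))/1.5,S,np.array((291,394))/1.5))
print("dripper",q(T,[(527,183)],.085),"carafe",q(T,[(158,214)],.14))
E
```

```text
top
yel [148.0, 240.1] [134, 226, 29, 30, 528]
red [440.9, 86.7] [423, 69, 38, 36, 1052]
red [129.5, 196.1] [127, 193, 6, 7, 29]
red [146.6, 234.4] [141, 232, 12, 5, 31]
red [147.3, 242.0] [139, 237, 16, 12, 108]
blue [352.3, 226.9] [340, 217, 26, 21, 337]
blue [389.4, 227.2] [376, 216, 28, 23, 358]
side
yel [234.8, 302.7] [214, 283, 42, 39, 569]
red [281.0, 62.3] [268, 55, 27, 16, 344]
red [192.5, 258.4] [189, 256, 7, 6, 34]
red [233.7, 294.3] [226, 286, 16, 17, 91]
red [238.6, 302.0] [232, 294, 12, 15, 89]
blue [482.2, 119.6] [460, 110, 43, 20, 248]
blue [339.9, 162.1] [324, 141, 34, 44, 766]
rim [[0.684, 0.197, 0.12], [0.718, -0.152, 0.12], [0.47, -0.174, 0.12], [0.431, 0.172, 0.12]]
mat [[0.601, -0.193, 0.004], [0.603, -0.44, 0.004], [0.278, -0.437, 0.004], [0.276, -0.192, 0.004]]
cups rim [[0.441, -0.262, 0.074], [0.443, -0.362, 0.074], [0.338, -0.263, 0.074]]
jug rim [[0.539, 0.027, 0.215], [0.546, 0.08, 0.215]] box top [[0.437, 0.352, 0.073], [0.444, 0.269, 0.073], [0.356, 0.256, 0.073], [0.347, 0.343, 0.073]]
rack/pawl (array([0.50143521, 0.33226768, 0.18593038]), np.float64(0.002391531247357185))
dripper [[0.739, -0.257, 0.085]] carafe [[0.655, 0.421, 0.14]]
```

```bash
cat >>h.py <<'E'
from scipy.spatial.transform import Rotation as Ro
def go(*tg):
    """targets (x,y,z,yaw[,lean about warmer x]) -> tool offset, dr, rows"""
    s=bot.read_state();R0=np.array(s["tcp_rot"]);p0=np.array(s["position"])
    print("t",round(s["time_s"],1),"pos",p0.round(4),"yaw",round(float(np.degrees(np.arctan2(R0[1,0],R0[0,0]))),1),"F",np.round(s["force"],1),"open",round(s["opening"],2),"gf",round(s["grasp_force"],1))
    pp=p0;ry=0
    for t in tg:
        a=np.radians(t[3]);R=np.array([[np.cos(a),np.sin(a),0],[np.sin(a),-np.cos(a),0],[0,0,-1.]])
        dr=np.degrees(Ro.from_matrix(R0.T@R).as_rotvec());p=np.array(t[:3])
        print(t,"offset",(R0.T@(p-p0)).round(4).tolist(),"dr",dr.round(1).tolist(),"rows",round(np.linalg.norm(p-pp)/.0417,1),round(np.linalg.norm(dr)/7.16,1));pp=p
E
python3 - <<'E'
from h import *
go((.5,-.3,.36,5.5),(.38,.24,.30,5.5))
E
```

```text
t 0.1 pos [ 0.1569 -0.6043  0.2217] yaw 14.5 F [ 0.3 -0.8  0.1] open 1.0 gf 0.0
(0.5, -0.3, 0.36, 5.5) offset [0.4086, -0.2087, -0.1378] dr [-0.1, -0.0, 9.0] rows 11.5 1.3
(0.38, 0.24, 0.3, 5.5) offset [0.4279, -0.7614, -0.0767] dr [-0.1, -0.0, 9.0] rows 13.3 1.3
```

Emit:
servo_tool --targets '[{"offset":[0.2,-0.1,-0.138],"dr":[0,0,9]},{"offset":[0.2,-0.1,-0.138],"dr":[0,0,9]},{"offset":[0.2,-0.1,-0.138],"dr":[0,0,9]},{"offset":[0.2,-0.1,-0.138],"dr":[0,0,9]},{"offset":[0.2,-0.1,-0.138],"dr":[0,0,9]},{"offset":[0.2,-0.1,-0.138],"dr":[0,0,9]},{"offset":[0.409,-0.209,-0.138],"dr":[0,0,9]},{"offset":[0.409,-0.209,-0.138],"dr":[0,0,9]},{"offset":[0.409,-0.209,-0.138],"dr":[0,0,9]},{"offset":[0.409,-0.209,-0.138],"dr":[0,0,9]},{"offset":[0.409,-0.209,-0.138],"dr":[0,0,9]},{"offset":[0.409,-0.209,-0.138],"dr":[0,0,9]},{"offset":[0.428,-0.761,-0.138],"dr":[0,0,9]},{"offset":[0.428,-0.761,-0.138],"dr":[0,0,9]},{"offset":[0.428,-0.761,-0.138],"dr":[0,0,9]},{"offset":[0.428,-0.761,-0.138],"dr":[0,0,9]},{"offset":[0.428,-0.761,-0.138],"dr":[0,0,9]},{"offset":[0.428,-0.761,-0.138],"dr":[0,0,9]},{"offset":[0.428,-0.761,-0.138],"dr":[0,0,9]},{"offset":[0.428,-0.761,-0.138],"dr":[0,0,9]}]' --gripper 1

```text
time_s: 1.77
position: [0.4266, 0.0272, 0.3603]
tcp_rot: [[0.995, 0.096, -0.001], [0.096, -0.995, 0.0], [-0.0, -0.0, -1.0]]
force: [0.3, 1.1, -0.4]
opening: 0.0
grasp_force: 0.0
```

```bash
python3 -c "
from h import *
go((.38,.24,.30,5.5))"
```

```text
t 1.8 pos [0.4266 0.0272 0.3603] yaw 5.5 F [ 0.3  1.1 -0.4] open 0.0 gf 0.0
(0.38, 0.24, 0.3, 5.5) offset [-0.0259, -0.2162, 0.0604] dr [-0.0, 0.0, 0.0] rows 5.4 0.0
```

Emit:
servo_tool --targets '[{"offset":[-0.026,-0.216,0.06],"dr":[0,0,0]},{"offset":[-0.026,-0.216,0.06],"dr":[0,0,0]},{"offset":[-0.026,-0.216,0.06],"dr":[0,0,0]},{"offset":[-0.026,-0.216,0.06],"dr":[0,0,0]},{"offset":[-0.026,-0.216,0.06],"dr":[0,0,0]},{"offset":[-0.026,-0.216,0.06],"dr":[0,0,0]},{"offset":[-0.026,-0.216,0.06],"dr":[0,0,0]},{"offset":[-0.026,-0.216,0.06],"dr":[0,0,0]}]'

```text
time_s: 2.43
position: [0.3804, 0.2382, 0.3]
tcp_rot: [[0.995, 0.099, -0.001], [0.099, -0.995, -0.001], [-0.001, 0.001, -1.0]]
force: [0.4, -0.8, -0.5]
opening: 0.003
grasp_force: 0.0
```

```bash
python3 -c "
from h import *
go((.38,.24,.30,5.5))
c=viewer.capture('wrist');pickle.dump(c,open('w1.pkl','wb'))
cv2.imwrite('pics/w1.png',cv2.resize(c['color'][:,:,::-1],(768,576)))
print(np.round(c['R'],3).tolist(),np.round(-np.array(c['R']).T@c['t'],3))
for b in blobs(c,(0,190,100),(6,255,255)):print(b[0],b[1])
"
```

```text
t 2.4 pos [0.3804 0.2382 0.3   ] yaw 5.7 F [ 0.4 -0.8 -0.5] open 0.0 gf 0.0
(0.38, 0.24, 0.3, 5.5) offset [-0.0002, -0.0018, 0.0] dr [0.1, 0.1, 0.2] rows 0.0 0.0
[[0.1, -0.995, 0.0], [-0.955, -0.096, 0.281], [-0.279, -0.028, -0.96]] [0.457 0.246 0.461]
[151.0, 31.9] [141, 22, 21, 22, 335]
[198.7, 142.4] [175, 126, 41, 35, 908]
```

View pics/w1.png

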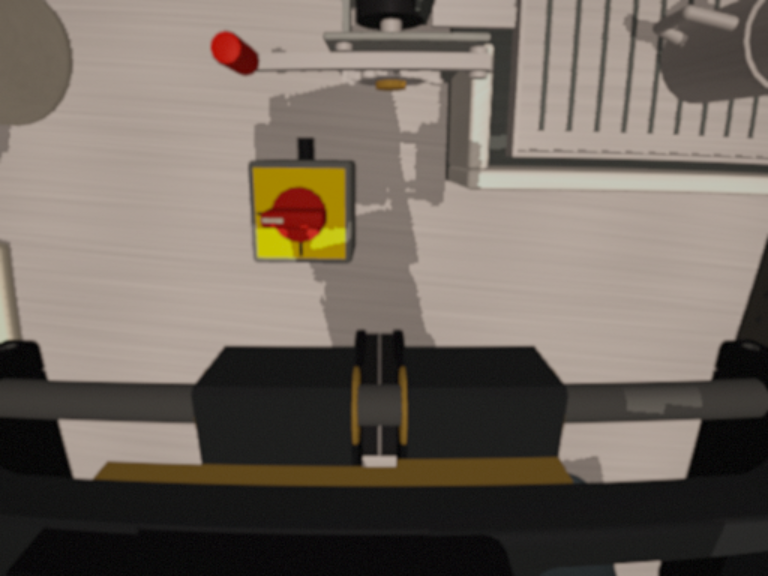

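The wrist view (768x576) shows the box plate corners at (250,163), (354,160), (352,260) and (255,260), and the red disc at about (300,214) with its bar running left and right. The red peg's top is at (226,48). The gripper body is wide along the closing axis.

```bash
python3 - <<'E'
from h import *
d=pickle.load(open("d0.pkl","rb"));T,S=d["top"],d["side"];c=pickle.load(open("w1.pkl","rb"))
q=lambda l,z:onz(c,np.array(l)/1.5,z).round(4)
b=q([(250,163),(354,160),(352,260),(255,260)],.073);print("box",b.tolist(),b.mean(0))
print("disc",q([(300,214)],.08))
print("bar ends top",q([(258,215),(326,210)],.11))
print("peg top",tri(c,np.array((226,48))/1.5,T,(129.5,196.1)),q([(226,48)],.205))
print("peg ctr",tri(c,(151.,31.9),S,(192.5,262)),tri(S,(192.5,258.4),T,(129.5,196.1)))
print("warmer rim corner",q([(473,187),(470,47)],.12))
E
```

```text
box [[0.4385, 0.3531, 0.073], [0.449, 0.2661, 0.073], [0.3633, 0.2605, 0.073], [0.3548, 0.3464, 0.073]] [0.4014   0.306525 0.073   ]
disc [[0.4005 0.3074 0.08  ]]
bar ends top [[0.4011 0.3354 0.11  ]
 [0.41   0.2826 0.11  ]]
peg top (array([0.50007775, 0.32767955, 0.21867265]), np.float64(0.0021438684612020025)) [[0.5035 0.3317 0.205 ]]
peg ctr (array([0.50525508, 0.33571766, 0.19079441]), np.float64(0.001896888909099692)) (array([0.50245973, 0.33269734, 0.20456061]), np.float64(0.003299510486653334))
warmer rim corner [[0.4396 0.1736 0.12  ]
 [0.5355 0.1899 0.12  ]]
```

```bash
python3 -c "
from h import *
go((.359,.272,.18,5.7),(.359,.272,.095,5.7),(.412,.277,.095,5.7))"
```

```text
t 2.5 pos [0.381  0.2376 0.3005] yaw 5.6 F [ 0.4 -0.3  1. ] open 0.0 gf 0.0
(0.359, 0.272, 0.18, 5.7) offset [-0.0185, -0.0365, 0.1204] dr [0.0, 0.0, -0.1] rows 3.1 0.0
(0.359, 0.272, 0.095, 5.7) offset [-0.0185, -0.0366, 0.2054] dr [0.0, 0.0, -0.1] rows 2.0 0.0
(0.412, 0.277, 0.095, 5.7) offset [0.0347, -0.0364, 0.2054] dr [0.0, 0.0, -0.1] rows 1.3 0.0
```

Emit:
servo_tool --targets '[{"offset":[-0.0185,-0.0365,0.12],"dr":[0,0,0]},{"offset":[-0.0185,-0.0365,0.12],"dr":[0,0,0]},{"offset":[-0.0185,-0.0365,0.12],"dr":[0,0,0]},{"offset":[-0.0185,-0.0365,0.12],"dr":[0,0,0]},{"offset":[-0.0185,-0.0365,0.15],"dr":[0,0,0]},{"offset":[-0.0185,-0.0365,0.18],"dr":[0,0,0]},{"offset":[-0.0185,-0.0365,0.205],"dr":[0,0,0]},{"offset":[-0.0185,-0.0365,0.205],"dr":[0,0,0]},{"offset":[-0.01,-0.0365,0.205],"dr":[0,0,0]},{"offset":[-0.002,-0.0365,0.205],"dr":[0,0,0]},{"offset":[0.004,-0.0365,0.205],"dr":[0,0,0]},{"offset":[0.01,-0.0365,0.205],"dr":[0,0,0]},{"offset":[0.016,-0.0365,0.205],"dr":[0,0,0]},{"offset":[0.022,-0.0365,0.205],"dr":[0,0,0]},{"offset":[0.028,-0.0365,0.205],"dr":[0,0,0]},{"offset":[0.035,-0.0365,0.205],"dr":[0,0,0]},{"offset":[0.035,-0.0365,0.205],"dr":[0,0,0]}]'

```text
time_s: 3.9
position: [0.4157, 0.278, 0.097]
tcp_rot: [[0.995, 0.096, 0.005], [0.096, -0.995, 0.001], [0.005, -0.001, -1.0]]
force: [0.1, -1.5, 1.4]
opening: 0.003
grasp_force: 0.9
```

```bash
python3 -c "
from h import *
go((.38,.24,.30,96))
c=viewer.capture('wrist')
cv2.imwrite('pics/w2.png',c['color'][80:384,60:420,::-1])
"
```

```text
t 3.9 pos [0.4157 0.278  0.097 ] yaw 5.5 F [ 0.1 -1.5  1.4] open 0.0 gf 0.9
(0.38, 0.24, 0.3, 96) offset [-0.0381, 0.0342, -0.2032] dr [0.2, -0.3, -90.5] rows 5.0 12.6
```

View pics/w2.png

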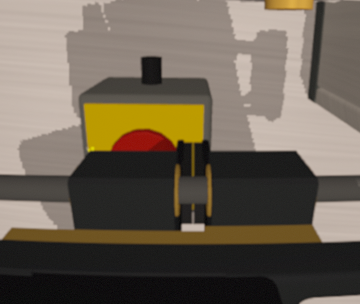

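```bash
python3 -c "
from h import *
go((.412,.277,.30,5.5),(.545,-.04,.37,96))"
```

```text
t 4.0 pos [0.4153 0.278  0.0969] yaw 5.5 F [ 1.4 -1.   0.5] open 0.01 gf 0.9
(0.412, 0.277, 0.3, 5.5) offset [-0.0023, 0.0005, -0.2032] dr [-0.0, -0.3, 0.0] rows 4.9 0.0
(0.545, -0.04, 0.37, 96) offset [0.0999, 0.3287, -0.2729] dr [0.2, -0.3, -90.5] rows 8.4 12.6
```

Emit:
servo_tool --targets '[{"offset":[-0.003,0,-0.2],"dr":[0,0,0]},{"offset":[-0.003,0,-0.2],"dr":[0,0,0]},{"offset":[-0.003,0,-0.2],"dr":[0,0,0]},{"offset":[-0.003,0,-0.2],"dr":[0,0,0]},{"offset":[-0.003,0,-0.2],"dr":[0,0,0]},{"offset":[0.1,0.329,-0.273],"dr":[0,0,-90.5]},{"offset":[0.1,0.329,-0.273],"dr":[0,0,-90.5]},{"offset":[0.1,0.329,-0.273],"dr":[0,0,-90.5]},{"offset":[0.1,0.329,-0.273],"dr":[0,0,-90.5]},{"offset":[0.1,0.329,-0.273],"dr":[0,0,-90.5]},{"offset":[0.1,0.329,-0.273],"dr":[0,0,-90.5]},{"offset":[0.1,0.329,-0.273],"dr":[0,0,-90.5]},{"offset":[0.1,0.329,-0.273],"dr":[0,0,-90.5]},{"offset":[0.1,0.329,-0.273],"dr":[0,0,-90.5]},{"offset":[0.1,0.329,-0.273],"dr":[0,0,-90.5]},{"offset":[0.1,0.329,-0.273],"dr":[0,0,-90.5]},{"offset":[0.1,0.329,-0.273],"dr":[0,0,-90.5]},{"offset":[0.1,0.329,-0.273],"dr":[0,0,-90.5]},{"offset":[0.1,0.329,-0.273],"dr":[0,0,-90.5]},{"offset":[0.1,0.329,-0.273],"dr":[0,0,-90.5]}]' --gripper -1

```text
time_s: 5.62
position: [0.5441, -0.0404, 0.3692]
tcp_rot: [[-0.106, 0.994, 0.002], [0.994, 0.106, -0.0], [-0.0, 0.002, -1.0]]
force: [-0.3, -0.0, 0.2]
opening: 0.999
grasp_force: 0.0
```

```bash
python3 -c "
from h import *
go((.545,-.04,.37,96))
c=viewer.capture('wrist');pickle.dump(c,open('w3.pkl','wb'));t=viewer.capture('top')
a=cv2.resize(c['color'][:,:,::-1],(768,576));b=cv2.resize(t['color'][205:265,110:180,::-1],(210,180))
a[396:,:210]=b
cv2.imwrite('pics/w3.png',a)
"
```

```text
t 5.6 pos [ 0.5441 -0.0404  0.3692] yaw 96.1 F [-0.3 -0.   0.2] open 1.0 gf 0.0
(0.545, -0.04, 0.37, 96) offset [0.0003, 0.001, -0.0008] dr [0.1, 0.0, 0.1] rows 0.0 0.0
```

View pics/w3.png

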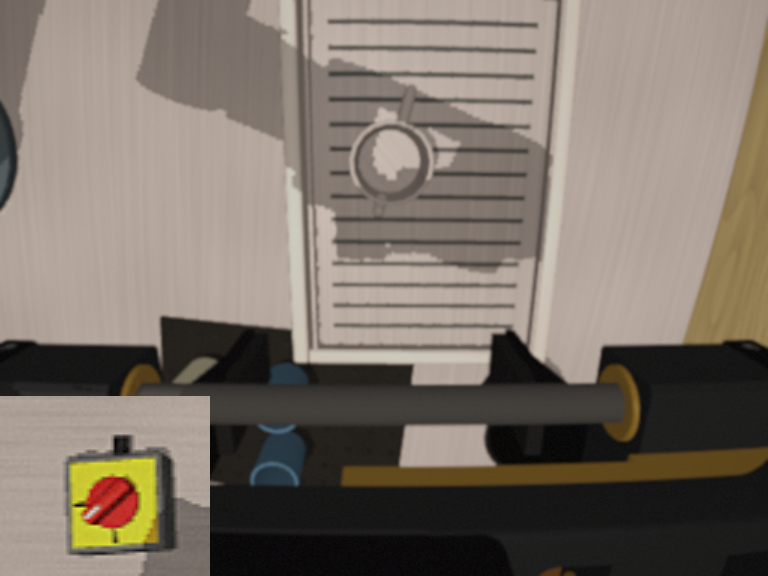

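The inset shows the isolator stopped near 45°, so it needs another push. The wrist view has the jug rim centred at (392,161), the handle at (410,90) and the spout at (379,207). The warmer rim's near corners are (303,361) and (545,356).

```bash
python3 -c "
from h import *
c=pickle.load(open('w3.pkl','rb'))
q=lambda l,z:onz(c,np.array(l)/1.5,z).round(4).tolist()
print('jug',q([(392,161)],.215),'handle/spout',q([(410,90),(379,207)],.2))
print('rim',q([(300,361),(548,356)],.12))
print('tray lip corners',q([(318,348),(533,346)],.147))
go((.412,.277,.30,5.5),(.362,.280,.18,5.7),(.362,.28,.095,5.7))"
```

```text
jug [[0.5461, 0.0317, 0.215]] handle/spout [[0.5535, 0.0804, 0.2], [0.5408, -0.0019, 0.2]]
rim [[0.4795, -0.1716, 0.12], [0.7273, -0.1406, 0.12]]
tray lip corners [[0.4991, -0.1429, 0.147], [0.6982, -0.1203, 0.147]]
t 5.7 pos [ 0.544  -0.0402  0.369 ] yaw 95.9 F [-0.4 -1.   0.3] open 1.0 gf 0.0
(0.412, 0.277, 0.3, 5.5) offset [0.3292, -0.0985, 0.0688] dr [0.1, -0.0, 90.4] rows 8.4 12.6
(0.362, 0.28, 0.18, 5.7) offset [0.3374, -0.1481, 0.1887] dr [0.1, -0.0, 90.2] rows 3.1 12.6
(0.362, 0.28, 0.095, 5.7) offset [0.3374, -0.1482, 0.2737] dr [0.1, -0.0, 90.2] rows 2.0 12.6
```

Emit:
servo_tool --targets '[{"offset":[0.329,-0.12,0.069],"dr":[0,0,90.3]},{"offset":[0.329,-0.12,0.069],"dr":[0,0,90.3]},{"offset":[0.329,-0.12,0.069],"dr":[0,0,90.3]},{"offset":[0.329,-0.12,0.069],"dr":[0,0,90.3]},{"offset":[0.329,-0.12,0.069],"dr":[0,0,90.3]},{"offset":[0.329,-0.12,0.069],"dr":[0,0,90.3]},{"offset":[0.329,-0.12,0.069],"dr":[0,0,90.3]},{"offset":[0.329,-0.12,0.069],"dr":[0,0,90.3]},{"offset":[0.329,-0.12,0.069],"dr":[0,0,90.3]},{"offset":[0.329,-0.12,0.069],"dr":[0,0,90.3]},{"offset":[0.329,-0.12,0.069],"dr":[0,0,90.3]},{"offset":[0.329,-0.12,0.069],"dr":[0,0,90.3]},{"offset":[0.329,-0.12,0.069],"dr":[0,0,90.3]},{"offset":[0.329,-0.12,0.069],"dr":[0,0,90.3]},{"offset":[0.337,-0.148,0.189],"dr":[0,0,90.3]},{"offset":[0.337,-0.148,0.189],"dr":[0,0,90.3]},{"offset":[0.337,-0.148,0.189],"dr":[0,0,90.3]},{"offset":[0.337,-0.148,0.189],"dr":[0,0,90.3]},{"offset":[0.337,-0.148,0.189],"dr":[0,0,90.3]}]' --gripper 1

```text
time_s: 7.3
position: [0.36, 0.2791, 0.1788]
tcp_rot: [[0.995, 0.1, -0.004], [0.1, -0.995, -0.002], [-0.004, 0.001, -1.0]]
force: [0.9, 0.2, 0.9]
opening: 0.003
grasp_force: 0.0
```

```bash
python3 -c "
from h import *
go((.362,.280,.18,5.7),(.362,.28,.095,5.7),(.415,.286,.095,5.7),(.36,.30,.2,5.7))"
```

```text
t 7.3 pos [0.36   0.2791 0.1788] yaw 5.7 F [0.9 0.2 0.9] open 0.0 gf 0.0
(0.362, 0.28, 0.18, 5.7) offset [0.0021, -0.0007, -0.0012] dr [0.1, 0.2, 0.0] rows 0.1 0.0
(0.362, 0.28, 0.095, 5.7) offset [0.0024, -0.0008, 0.0838] dr [0.1, 0.2, 0.0] rows 2.0 0.0
(0.415, 0.286, 0.095, 5.7) offset [0.0557, -0.0015, 0.0836] dr [0.1, 0.2, 0.0] rows 1.3 0.0
(0.36, 0.3, 0.2, 5.7) offset [0.002, -0.0208, -0.0212] dr [0.1, 0.2, 0.0] rows 2.9 0.0
```

Emit:
servo_tool --targets '[{"offset":[0.002,-0.001,0.04],"dr":[0,0,0]},{"offset":[0.002,-0.001,0.075],"dr":[0,0,0]},{"offset":[0.002,-0.001,0.085],"dr":[0,0,0]},{"offset":[0.01,-0.001,0.085],"dr":[0,0,0]},{"offset":[0.02,-0.001,0.085],"dr":[0,0,0]},{"offset":[0.03,-0.001,0.085],"dr":[0,0,0]},{"offset":[0.037,-0.001,0.085],"dr":[0,0,0]},{"offset":[0.044,-0.001,0.085],"dr":[0,0,0]},{"offset":[0.05,-0.001,0.085],"dr":[0,0,0]},{"offset":[0.056,-0.001,0.085],"dr":[0,0,0]},{"offset":[0.06,-0.001,0.085],"dr":[0,0,0]},{"offset":[0.06,-0.001,0.085],"dr":[0,0,0]}]'

```text
time_s: 8.3
position: [0.4235, 0.2871, 0.0952]
tcp_rot: [[0.995, 0.099, 0.004], [0.099, -0.995, 0.002], [0.005, -0.001, -1.0]]
force: [-0.3, -0.6, -0.0]
opening: 0.005
grasp_force: 0.0
```

Emit:
servo_tool --targets '[{"offset":[0,0,-0.04],"dr":[0,0,0]},{"offset":[0,0,-0.08],"dr":[0,0,0]},{"offset":[-0.01,0.04,-0.12],"dr":[0,0,0]},{"offset":[-0.02,0.08,-0.2],"dr":[0,0,0]},{"offset":[-0.02,0.08,-0.2],"dr":[0,0,0]},{"offset":[-0.02,0.08,-0.2],"dr":[0,0,0]},{"offset":[-0.02,0.08,-0.2],"dr":[0,0,0]}]'

```text
time_s: 8.88
position: [0.4113, 0.2038, 0.2993]
tcp_rot: [[0.995, 0.098, 0.011], [0.098, -0.995, 0.002], [0.011, -0.001, -1.0]]
force: [-0.0, 0.2, 0.8]
opening: 0.008
grasp_force: 0.0
```

```bash
cat >>h.py <<'E'
def bar(c):
    """angle of isolator pointer from colour: principal axis of dark/bright... uses white pointer mark vs box centre"""
    u=proj(c,[.401,.3065,.1])[0]
    x0,y0=(u-30).astype(int);return cv2.resize(c['color'][max(y0,0):y0+60,max(x0,0):x0+60,::-1],(300,300))
E
python3 -c "
from h import *
go((.45,.15,.37,50),(.546,.032,.37,97))
cv2.imwrite('pics/b4.png',np.hstack([bar(viewer.capture('wrist')),bar(viewer.capture('top'))]))
"
```

```text
t 8.9 pos [0.4113 0.2038 0.2993] yaw 5.6 F [-0.   0.2  0.8] open 0.01 gf 0.0
(0.45, 0.15, 0.37, 50) offset [0.034, 0.0573, -0.0704] dr [0.2, -0.6, -44.4] rows 2.3 6.2
(0.546, 0.032, 0.37, 97) offset [0.118, 0.1842, -0.0695] dr [0.5, -0.5, -91.4] rows 3.6 12.8
```

View pics/b4.png

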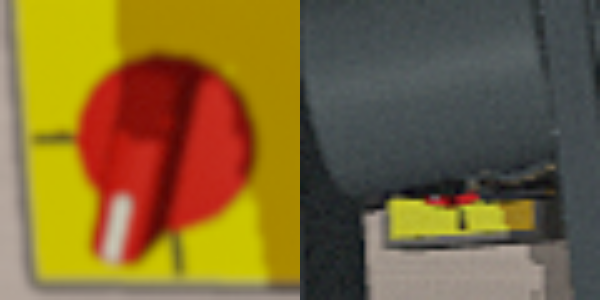

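The wrist crop shows the bar still about 15° short of the off mark. In the off position the gripper's closing axis lies along the box's y, clear of the pawl, so I'll lower the open fingers over the bar and close them to square it up.

```bash
python3 -c "
from h import *
go((.401,.3065,.18,5.7),(.401,.3065,.091,5.7))
"
```

```text
t 9.0 pos [0.409  0.2047 0.2952] yaw 5.7 F [ 0.  -0.3  0.1] open 0.0 gf 0.0
(0.401, 0.3065, 0.18, 5.7) offset [0.0018, -0.102, 0.1152] dr [-0.0, -0.1, -0.0] rows 3.7 0.0
(0.401, 0.3065, 0.091, 5.7) offset [0.0016, -0.102, 0.2042] dr [-0.0, -0.1, -0.0] rows 2.1 0.0
```

Emit:
servo_tool --targets '[{"offset":[0.002,-0.102,0.03],"dr":[0,0,0]},{"offset":[0.002,-0.102,0.03],"dr":[0,0,0]},{"offset":[0.002,-0.102,0.05],"dr":[0,0,0]},{"offset":[0.002,-0.102,0.08],"dr":[0,0,0]},{"offset":[0.002,-0.102,0.115],"dr":[0,0,0]},{"offset":[0.002,-0.102,0.115],"dr":[0,0,0]},{"offset":[0.002,-0.102,0.14],"dr":[0,0,0]},{"offset":[0.002,-0.102,0.17],"dr":[0,0,0]},{"offset":[0.002,-0.102,0.19],"dr":[0,0,0]},{"offset":[0.002,-0.102,0.203],"dr":[0,0,0]},{"offset":[0.002,-0.102,0.203],"dr":[0,0,0]}]' --gripper -1

```text
time_s: 9.9
position: [0.3985, 0.3057, 0.0892]
tcp_rot: [[0.995, 0.1, -0.006], [0.1, -0.995, -0.003], [-0.006, 0.002, -1.0]]
force: [0.3, 0.1, -0.0]
opening: 0.757
grasp_force: 0.0
```

Emit:
servo_tool --targets '[{"offset":[0,0,0],"dr":[0,0,0]},{"offset":[0,0,0],"dr":[0,0,0]},{"offset":[0,0,0],"dr":[0,0,0]},{"offset":[0,0,0],"dr":[0,0,0]},{"offset":[0,0,0],"dr":[0,0,0]},{"offset":[0,0,0],"dr":[0,0,0]},{"offset":[0,0,0],"dr":[0,0,0]},{"offset":[0,0,0],"dr":[0,0,0]},{"offset":[0,0,0],"dr":[0,0,-2]},{"offset":[0,0,0],"dr":[0,0,-2]}]' --gripper 1

```text
time_s: 10.73
position: [0.3992, 0.3082, 0.0916]
tcp_rot: [[0.991, 0.132, -0.003], [0.132, -0.991, 0.004], [-0.002, -0.004, -1.0]]
force: [-7.2, 18.9, 1.0]
opening: 0.176
grasp_force: 9.4
```

```bash
python3 -c "
from h import *
go((.401,.3065,.18,5.7));print(bot.read_state()['moment'])
"
```

```text
t 10.7 pos [0.3992 0.3082 0.0916] yaw 7.6 F [-7.2 18.9  1. ] open 0.18 gf 9.4
(0.401, 0.3065, 0.18, 5.7) offset [0.0014, 0.0016, -0.0884] dr [-0.2, 0.1, 1.9] rows 2.1 0.3
[ 3.16938063  1.22202798 -0.07882499]
```

Emit:
servo_tool --targets '[{"offset":[0,-0.002,0],"dr":[0,0,0]},{"offset":[0,-0.003,0],"dr":[0,0,0]},{"offset":[0,-0.003,0],"dr":[0,0,0]}]'

```text
time_s: 10.98
position: [0.3991, 0.309, 0.0916]
tcp_rot: [[0.991, 0.134, -0.002], [0.134, -0.991, -0.001], [-0.002, 0.001, -1.0]]
force: [-2.9, -0.5, 4.5]
opening: 0.163
grasp_force: 29.9
```

Emit:
servo_tool --targets '[{"offset":[0,-0.003,0],"dr":[0,0,0]},{"offset":[0,-0.003,0],"dr":[0,0,0]},{"offset":[0,-0.003,0],"dr":[0,0,0]},{"offset":[0,-0.003,0],"dr":[0,0,0]},{"offset":[0,-0.003,-0.02],"dr":[0,0,0]},{"offset":[0,-0.003,-0.06],"dr":[0,0,0]},{"offset":[0,-0.003,-0.1],"dr":[0,0,0]},{"offset":[0,0.04,-0.14],"dr":[0,0,0]},{"offset":[0,0.08,-0.18],"dr":[0,0,0]},{"offset":[0,0.1,-0.21],"dr":[0,0,0]},{"offset":[0,0.1,-0.21],"dr":[0,0,0]},{"offset":[0,0.1,-0.21],"dr":[0,0,0]}]' --gripper -1

```text
time_s: 11.98
position: [0.4173, 0.2087, 0.3062]
tcp_rot: [[0.991, 0.132, 0.011], [0.132, -0.991, 0.001], [0.011, 0.0, -1.0]]
force: [1.5, 1.5, -0.3]
opening: 0.958
grasp_force: 0.0
```

```bash
python3 -c "
from h import *
go((.45,.15,.37,50),(.546,.032,.37,97))
cv2.imwrite('pics/b5.png',bar(viewer.capture('wrist')))
"
```

```text
t 12.0 pos [0.4173 0.2087 0.3062] yaw 7.6 F [ 1.5  1.5 -0.3] open 0.96 gf 0.0
(0.45, 0.15, 0.37, 50) offset [0.0254, 0.0625, -0.0635] dr [0.2, -0.6, -42.4] rows 2.2 5.9
(0.546, 0.032, 0.37, 97) offset [0.105, 0.1921, -0.0625] dr [0.5, -0.5, -89.4] rows 3.6 12.5
```

View pics/b5.png

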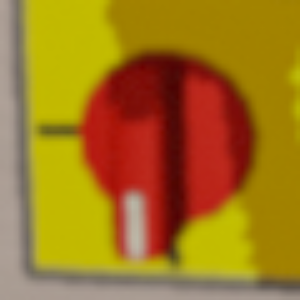

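The bar is now parallel to the box edge and on the off mark. Next is the jug.

```bash
python3 -c "
from h import *
go((.546,.032,.30,81),(.546,.032,.166,81))
"
```

```text
t 12.0 pos [0.4157 0.2096 0.3039] yaw 7.6 F [ 0.4 -0.1  0.3] open 0.97 gf 0.0
(0.546, 0.032, 0.3, 81) offset [0.1056, 0.1933, 0.0045] dr [0.2, -0.4, -73.4] rows 5.3 10.3
(0.546, 0.032, 0.166, 81) offset [0.1047, 0.1934, 0.1385] dr [0.2, -0.4, -73.4] rows 3.2 10.3
```

Emit:
servo_tool --targets '[{"offset":[0.1056,0.1933,0.0045],"dr":[0.2,-0.4,-73.4]},{"offset":[0.1056,0.1933,0.0045],"dr":[0.2,-0.4,-73.4]},{"offset":[0.1056,0.1933,0.0045],"dr":[0.2,-0.4,-73.4]},{"offset":[0.1056,0.1933,0.0045],"dr":[0.2,-0.4,-73.4]},{"offset":[0.1056,0.1933,0.0045],"dr":[0.2,-0.4,-73.4]},{"offset":[0.1056,0.1933,0.0045],"dr":[0.2,-0.4,-73.4]},{"offset":[0.1056,0.1933,0.0045],"dr":[0.2,-0.4,-73.4]},{"offset":[0.1056,0.1933,0.0045],"dr":[0.2,-0.4,-73.4]},{"offset":[0.1056,0.1933,0.0045],"dr":[0.2,-0.4,-73.4]},{"offset":[0.1056,0.1933,0.0045],"dr":[0.2,-0.4,-73.4]},{"offset":[0.1056,0.1933,0.0045],"dr":[0.2,-0.4,-73.4]},{"offset":[0.1056,0.1933,0.0045],"dr":[0.2,-0.4,-73.4]},{"offset":[0.1056,0.1933,0.0045],"dr":[0.2,-0.4,-73.4]},{"offset":[0.105,0.1934,0.04],"dr":[0.2,-0.4,-73.4]},{"offset":[0.105,0.1934,0.07],"dr":[0.2,-0.4,-73.4]},{"offset":[0.105,0.1934,0.1],"dr":[0.2,-0.4,-73.4]},{"offset":[0.105,0.1934,0.12],"dr":[0.2,-0.4,-73.4]},{"offset":[0.105,0.1934,0.135],"dr":[0.2,-0.4,-73.4]},{"offset":[0.105,0.1934,0.139],"dr":[0.2,-0.4,-73.4]},{"offset":[0.105,0.1934,0.139],"dr":[0.2,-0.4,-73.4]}]'

```text
time_s: 13.7
position: [0.5427, 0.0333, 0.1609]
tcp_rot: [[0.155, 0.988, -0.011], [0.988, -0.155, -0.002], [-0.003, -0.01, -1.0]]
force: [-0.6, 0.0, 0.4]
opening: 0.996
grasp_force: 0.0
```

Emit:
servo_tool --targets '[{"offset":[0,0,0],"dr":[0,0,0]},{"offset":[0,0,0],"dr":[0,0,0]},{"offset":[0,0,0],"dr":[0,0,0]},{"offset":[0,0,0],"dr":[0,0,0]},{"offset":[0,0,0],"dr":[0,0,0]},{"offset":[0,0,0],"dr":[0,0,0]},{"offset":[0,0,0],"dr":[0,0,0]},{"offset":[0,0,0],"dr":[0,0,0]}]' --gripper 1

```text
time_s: 14.37
position: [0.5445, 0.0327, 0.1633]
tcp_rot: [[0.154, 0.988, -0.005], [0.988, -0.154, -0.002], [-0.003, -0.004, -1.0]]
force: [0.6, 0.8, 4.3]
opening: 0.645
grasp_force: 30.0
```

```bash
python3 -c "
from h import *
go((.546,.032,.27,81),(.543,-.36,.27,81),(.543,-.36,.04,81))
"
```

```text
t 14.4 pos [0.5445 0.0327 0.1633] yaw 81.1 F [0.6 0.8 4.3] open 0.64 gf 30.0
(0.546, 0.032, 0.27, 81) offset [-0.0008, 0.0011, -0.1067] dr [-0.3, 0.2, 0.1] rows 2.6 0.0
(0.543, -0.36, 0.27, 81) offset [-0.3886, 0.0586, -0.1057] dr [-0.3, 0.2, 0.1] rows 9.4 0.0
(0.543, -0.36, 0.04, 81) offset [-0.3879, 0.0596, 0.1243] dr [-0.3, 0.2, 0.1] rows 5.5 0.0
```

Emit:
servo_tool --targets '[{"offset":[0,0,-0.03],"dr":[0,0,0]},{"offset":[0,0,-0.07],"dr":[0,0,0]},{"offset":[0,0,-0.105],"dr":[0,0,0]},{"offset":[-0.03,0.005,-0.106],"dr":[0,0,0]},{"offset":[-0.07,0.012,-0.106],"dr":[0,0,0]},{"offset":[-0.11,0.018,-0.106],"dr":[0,0,0]},{"offset":[-0.15,0.024,-0.106],"dr":[0,0,0]},{"offset":[-0.19,0.03,-0.106],"dr":[0,0,0]},{"offset":[-0.23,0.036,-0.106],"dr":[0,0,0]},{"offset":[-0.27,0.042,-0.106],"dr":[0,0,0]},{"offset":[-0.31,0.048,-0.106],"dr":[0,0,0]},{"offset":[-0.345,0.053,-0.106],"dr":[0,0,0]},{"offset":[-0.37,0.057,-0.106],"dr":[0,0,0]},{"offset":[-0.388,0.059,-0.1],"dr":[0,0,0]},{"offset":[-0.388,0.059,-0.07],"dr":[0,0,0]},{"offset":[-0.388,0.059,-0.03],"dr":[0,0,0]},{"offset":[-0.388,0.059,0.01],"dr":[0,0,0]},{"offset":[-0.388,0.059,0.05],"dr":[0,0,0]},{"offset":[-0.388,0.059,0.085],"dr":[0,0,0]},{"offset":[-0.388,0.059,0.105],"dr":[0,0,0]}]'

```text
time_s: 16.03
position: [0.5385, -0.3564, 0.0528]
tcp_rot: [[0.154, 0.988, -0.014], [0.988, -0.154, 0.005], [0.003, -0.015, -1.0]]
force: [-1.1, 0.8, -1.7]
opening: 0.65
grasp_force: 30.0
```

Emit:
servo_tool --targets '[{"offset":[0,0,0],"dr":[0,0,0]},{"offset":[0,0,0],"dr":[0,0,0]},{"offset":[0,0,0],"dr":[0,0,0]}]'

```text
time_s: 16.28
position: [0.5424, -0.3602, 0.0595]
tcp_rot: [[0.154, 0.988, -0.006], [0.988, -0.154, -0.003], [-0.004, -0.005, -1.0]]
force: [0.3, -0.1, -1.5]
opening: 0.65
grasp_force: 30.0
```

```bash
python3 -c "
from h import *
go((.543,-.36,.033,81))
"
```

```text
t 16.3 pos [ 0.5424 -0.3602  0.0595] yaw 81.2 F [ 0.3 -0.1 -1.5] open 0.65 gf 30.0
(0.543, -0.36, 0.033, 81) offset [0.0004, 0.0007, 0.0265] dr [-0.3, 0.2, 0.2] rows 0.6 0.1
```

Emit:
servo_tool --targets '[{"offset":[0.002,0.006,0.01],"dr":[0,0,0]},{"offset":[0.002,0.012,0.02],"dr":[0,0,0]},{"offset":[0.002,0.012,0.027],"dr":[0,0,0]},{"offset":[0.002,0.012,0.027],"dr":[0,0,0]},{"offset":[0.002,0.012,0.027],"dr":[0,0,0]}]'

```text
time_s: 16.7
position: [0.5549, -0.3605, 0.0319]
tcp_rot: [[0.154, 0.988, -0.004], [0.988, -0.154, -0.004], [-0.005, -0.004, -1.0]]
force: [0.9, 0.2, 1.1]
opening: 0.646
grasp_force: 30.0
```

Emit:
servo_tool --targets '[{"offset":[0,0,0],"dr":[0,0,0]},{"offset":[0,0,0],"dr":[0,0,0]},{"offset":[0,0,0],"dr":[0,0,0]},{"offset":[0,0,0],"dr":[0,0,0]},{"offset":[0,0,0],"dr":[0,0,0]},{"offset":[0,0,-0.02],"dr":[0,0,0]},{"offset":[0,0,-0.05],"dr":[0,0,0]},{"offset":[0,0,-0.09],"dr":[0,0,0]},{"offset":[0,0,-0.13],"dr":[0,0,0]},{"offset":[-0.03,-0.04,-0.17],"dr":[0,0,0]},{"offset":[-0.03,-0.08,-0.2],"dr":[0,0,0]},{"offset":[-0.03,-0.12,-0.22],"dr":[0,0,0]},{"offset":[-0.03,-0.12,-0.22],"dr":[0,0,0]},{"offset":[-0.03,-0.12,-0.22],"dr":[0,0,0]},{"offset":[-0.03,-0.12,-0.22],"dr":[0,0,0]}]' --gripper -1

```text
time_s: 17.95
position: [0.4312, -0.3709, 0.2537]
tcp_rot: [[0.156, 0.988, -0.005], [0.988, -0.156, -0.004], [-0.005, -0.004, -1.0]]
force: [0.8, -0.6, -1.2]
opening: 1.002
grasp_force: 0.0
```

```bash
python3 -c "
from h import *
go((.441,-.262,.12,90),(.441,-.262,.036,90))
c=viewer.capture('wrist');pickle.dump(c,open('w6.pkl','wb'))
cv2.imwrite('pics/w6.png',cv2.resize(c['color'][:,:,::-1],(768,576)))
for b in blobs(c,(95,80,40),(115,255,255)):print(b[0],b[1])
"
```

```text
t 17.9 pos [ 0.4312 -0.3709  0.2537] yaw 81.0 F [ 0.8 -0.6 -1.2] open 1.0 gf 0.0
(0.441, -0.262, 0.12, 90) offset [0.1098, -0.0068, 0.1332] dr [-0.3, 0.3, -9.0] rows 4.1 1.3
(0.441, -0.262, 0.036, 90) offset [0.1102, -0.0064, 0.2172] dr [-0.3, 0.3, -9.0] rows 2.0 1.3
[251.7, 70.0] [224, 41, 57, 59, 2615]
[266.5, 160.3] [242, 132, 51, 56, 2224]
```

View pics/w6.png

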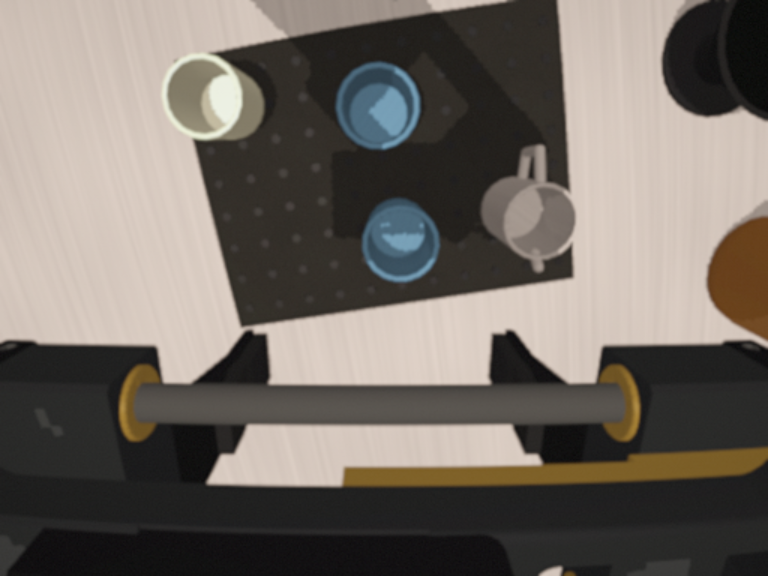

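Wrist view: the jug stands on the mat at (535,220). Blue cup rims are at (378,105) and (400,240). The white cup rim is at (202,96), near the mat's edge, so it may have been knocked.

```bash
python3 -c "
from h import *
c=pickle.load(open('w6.pkl','rb'))
q=lambda l,z:onz(c,np.array(l)/1.5,z).round(4).tolist()
print(q([(378,105),(400,240),(202,96)],.074));print(q([(535,220)],.084),'mat',q([(240,325),(573,277),(556,0)],.004))
"
```

```text
[[0.4473, -0.2627, 0.074], [0.4486, -0.362, 0.074], [0.3235, -0.2353, 0.074]]
[[0.5496, -0.3604, 0.084]] mat [[0.2818, -0.4353, 0.004], [0.6084, -0.4367, 0.004], [0.6075, -0.1943, 0.004]]
```

Emit:
servo_tool --targets '[{"offset":[0.11,-0.011,0.0],"dr":[-0.3,0.3,-9]},{"offset":[0.11,-0.011,0.04],"dr":[-0.3,0.3,-9]},{"offset":[0.11,-0.011,0.08],"dr":[-0.3,0.3,-9]},{"offset":[0.11,-0.011,0.11],"dr":[-0.3,0.3,-9]},{"offset":[0.11,-0.011,0.133],"dr":[-0.3,0.3,-9]},{"offset":[0.11,-0.011,0.133],"dr":[-0.3,0.3,-9]},{"offset":[0.11,-0.011,0.16],"dr":[-0.3,0.3,-9]},{"offset":[0.11,-0.011,0.19],"dr":[-0.3,0.3,-9]},{"offset":[0.11,-0.011,0.21],"dr":[-0.3,0.3,-9]},{"offset":[0.11,-0.011,0.217],"dr":[-0.3,0.3,-9]},{"offset":[0.11,-0.011,0.217],"dr":[-0.3,0.3,-9]},{"offset":[0.11,-0.011,0.217],"dr":[-0.3,0.3,-9]}]'

```text
time_s: 19.0
position: [0.4374, -0.2614, 0.0355]
tcp_rot: [[-0.003, 1.0, -0.0], [1.0, 0.003, 0.002], [0.002, -0.0, -1.0]]
force: [0.5, -0.4, 0.0]
opening: 0.998
grasp_force: 0.0
```

Emit:
servo_tool --targets '[{"offset":[0,0,0],"dr":[0,0,0]},{"offset":[0,0,0],"dr":[0,0,0]},{"offset":[0,0,0],"dr":[0,0,0]},{"offset":[0,0,0],"dr":[0,0,0]},{"offset":[0,0,0],"dr":[0,0,0]},{"offset":[0,0,0],"dr":[0,0,0]},{"offset":[0,0,0],"dr":[0,0,0]}]' --gripper 1

```text
time_s: 19.58
position: [0.4377, -0.2617, 0.0359]
tcp_rot: [[-0.002, 1.0, 0.002], [1.0, 0.002, 0.0], [0.0, 0.002, -1.0]]
force: [1.9, -0.3, 6.1]
opening: 0.665
grasp_force: 31.3
```

```bash
python3 -c "
from h import *
go((.445,-.26,.25,90),(.5465,-.0765,.25,96.5),(.5465,-.0765,.169,96.5))
"
```

```text
t 19.6 pos [ 0.4377 -0.2617  0.0359] yaw 90.1 F [ 1.9 -0.3  6.1] open 0.66 gf 31.3
(0.445, -0.26, 0.25, 90) offset [0.0017, 0.0076, -0.2141] dr [0.1, -0.0, 0.1] rows 5.1 0.0
(0.5465, -0.0765, 0.25, 96.5) offset [0.185, 0.1096, -0.2139] dr [0.1, 0.0, -6.4] rows 5.0 0.9
(0.5465, -0.0765, 0.169, 96.5) offset [0.185, 0.1094, -0.1329] dr [0.1, 0.0, -6.4] rows 1.9 0.9
```

Emit:
servo_tool --targets '[{"offset":[0,0,-0.03],"dr":[0,0,0]},{"offset":[0,0,-0.07],"dr":[0,0,0]},{"offset":[0,0,-0.11],"dr":[0,0,0]},{"offset":[0,0,-0.15],"dr":[0,0,0]},{"offset":[0.01,0.005,-0.185],"dr":[0,0,-1]},{"offset":[0.035,0.02,-0.2],"dr":[0,0,-2]},{"offset":[0.065,0.04,-0.2],"dr":[0,0,-3]},{"offset":[0.095,0.06,-0.2],"dr":[0,0,-4]},{"offset":[0.125,0.08,-0.2],"dr":[0,0,-6.4]},{"offset":[0.15,0.095,-0.2],"dr":[0,0,-6.4]},{"offset":[0.17,0.105,-0.2],"dr":[0,0,-6.4]},{"offset":[0.183,0.11,-0.2],"dr":[0,0,-6.4]},{"offset":[0.185,0.11,-0.2],"dr":[0,0,-6.4]},{"offset":[0.185,0.11,-0.18],"dr":[0,0,-6.4]},{"offset":[0.185,0.11,-0.16],"dr":[0,0,-6.4]},{"offset":[0.185,0.11,-0.145],"dr":[0,0,-6.4]},{"offset":[0.185,0.11,-0.138],"dr":[0,0,-6.4]},{"offset":[0.185,0.11,-0.136],"dr":[0,0,-6.4]},{"offset":[0.185,0.11,-0.136],"dr":[0,0,-6.4]},{"offset":[0.185,0.11,-0.136],"dr":[0,0,-6.4]}]'

```text
time_s: 21.25
position: [0.5464, -0.0763, 0.1718]
tcp_rot: [[-0.113, 0.994, -0.001], [0.994, 0.113, 0.002], [0.002, -0.0, -1.0]]
force: [-0.3, -0.5, -2.2]
opening: 0.666
grasp_force: 31.2
```

```bash
python3 -c "
from h import *
go((.5465,-.0765,.167,96.5))
"
```

```text
t 21.2 pos [ 0.5464 -0.0763  0.1718] yaw 96.5 F [-0.3 -0.5 -2.2] open 0.67 gf 31.2
(0.5465, -0.0765, 0.167, 96.5) offset [-0.0003, 0.0001, 0.0048] dr [-0.0, -0.1, 0.0] rows 0.1 0.0
```

Emit:
servo_tool --targets '[{"offset":[0,0,0.003],"dr":[0,0,0]},{"offset":[0,0,0.005],"dr":[0,0,0]},{"offset":[0,0,0.005],"dr":[0,0,0]},{"offset":[0,0,0.005],"dr":[0,0,0]}]'

```text
time_s: 21.58
position: [0.5465, -0.0758, 0.1667]
tcp_rot: [[-0.114, 0.993, -0.0], [0.993, 0.114, 0.002], [0.002, -0.0, -1.0]]
force: [-0.3, 0.0, 0.0]
opening: 0.667
grasp_force: 31.2
```

Emit:
servo_tool --targets '[{"offset":[0,0,0],"dr":[0,0,0]},{"offset":[0,0,0],"dr":[0,0,0]},{"offset":[0,0,0],"dr":[0,0,0]},{"offset":[0,0,0],"dr":[0,0,0]},{"offset":[0,0,-0.01],"dr":[0,0,0]},{"offset":[0,0,-0.04],"dr":[0,0,0]},{"offset":[0,0,-0.08],"dr":[0,0,0]},{"offset":[-0.02,-0.01,-0.1],"dr":[0,0,0]},{"offset":[-0.05,-0.025,-0.1],"dr":[0,0,1]},{"offset":[-0.09,-0.044,-0.1],"dr":[0,0,2]},{"offset":[-0.125,-0.062,-0.1],"dr":[0,0,3]},{"offset":[-0.16,-0.079,-0.1],"dr":[0,0,4]},{"offset":[-0.195,-0.096,-0.1],"dr":[0,0,5]},{"offset":[-0.23,-0.113,-0.1],"dr":[0,0,6.5]},{"offset":[-0.26,-0.128,-0.1],"dr":[0,0,6.5]},{"offset":[-0.272,-0.134,-0.08],"dr":[0,0,6.5]},{"offset":[-0.272,-0.134,-0.04],"dr":[0,0,6.5]},{"offset":[-0.272,-0.134,0.0],"dr":[0,0,6.5]},{"offset":[-0.272,-0.134,0.03],"dr":[0,0,6.5]},{"offset":[-0.272,-0.134,0.03],"dr":[0,0,6.5]}]' --gripper -1

```text
time_s: 23.25
position: [0.4407, -0.3579, 0.1305]
tcp_rot: [[0.0, 1.0, -0.009], [1.0, -0.0, 0.012], [0.012, -0.009, -1.0]]
force: [-0.4, 0.7, -0.3]
opening: 1.0
grasp_force: 0.0
```

```bash
python3 -c "
from h import *
go((.444,-.362,.036,90))
c=viewer.capture('side');cv2.imwrite('pics/s7.png',cv2.resize(c['color'][:,:,::-1],(768,576)))
"
```

```text
t 23.2 pos [ 0.4407 -0.3579  0.1305] yaw 90.0 F [-0.4  0.7 -0.3] open 1.0 gf 0.0
(0.444, -0.362, 0.036, 90) offset [-0.0053, 0.0042, 0.0944] dr [-0.5, -0.7, -0.0] rows 2.3 0.1
```

View pics/s7.png

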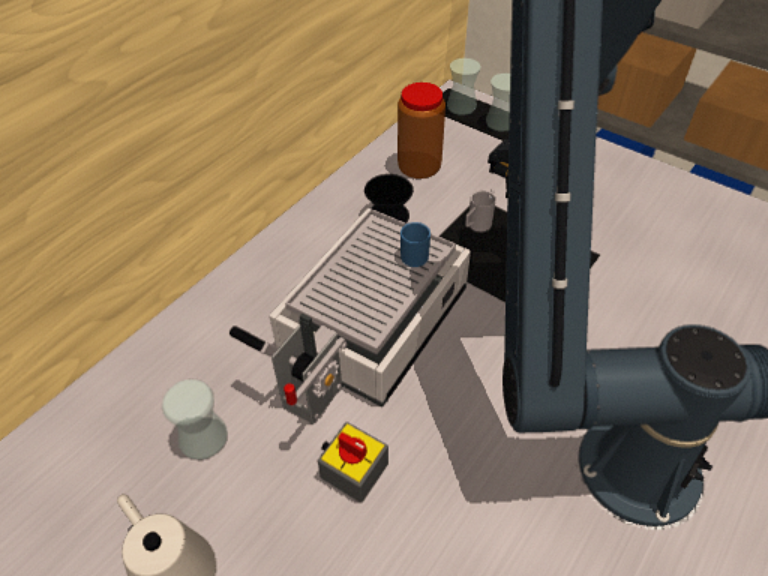

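The side view shows the blue cup upright on the tray, the jug on the mat and the isolator turned to off.

Emit:
servo_tool --targets '[{"offset":[0,0,0],"dr":[0,0,0]},{"offset":[0,0,0.02],"dr":[0,0,0]},{"offset":[0,0,0.05],"dr":[0,0,0]},{"offset":[0,0,0.08],"dr":[0,0,0]},{"offset":[0,0,0.097],"dr":[0,0,0]},{"offset":[0,0,0.101],"dr":[0,0,0]},{"offset":[0,0,0.101],"dr":[0,0,0]},{"offset":[0,0,0.101],"dr":[0,0,0]}]'

```text
time_s: 23.97
position: [0.4453, -0.3624, 0.037]
tcp_rot: [[-0.001, 1.0, 0.002], [1.0, 0.001, -0.001], [-0.001, 0.002, -1.0]]
force: [-0.1, 0.4, 0.9]
opening: 0.996
grasp_force: 0.0
```

Emit:
servo_tool --targets '[{"offset":[0,0,0],"dr":[0,0,0]},{"offset":[0,0,0],"dr":[0,0,0]},{"offset":[0,0,0],"dr":[0,0,0]},{"offset":[0,0,0],"dr":[0,0,0]},{"offset":[0,0,0],"dr":[0,0,0]},{"offset":[0,0,0],"dr":[0,0,0]},{"offset":[0,0,0],"dr":[0,0,0]}]' --gripper 1

```text
time_s: 24.55
position: [0.4445, -0.3613, 0.0352]
tcp_rot: [[-0.001, 1.0, -0.0], [1.0, 0.001, 0.001], [0.001, -0.0, -1.0]]
force: [1.0, 0.2, 2.7]
opening: 0.665
grasp_force: 29.7
```

```bash
python3 -c "
from h import *
go((.444,-.36,.236,90),(.6324,.0088,.236,96.5),(.6324,.0088,.172,96.5))
"
```

```text
t 24.6 pos [ 0.4445 -0.3613  0.0352] yaw 90.0 F [1.  0.2 2.7] open 0.67 gf 29.7
(0.444, -0.36, 0.236, 90) offset [0.0016, -0.0005, -0.2008] dr [-0.0, -0.1, 0.0] rows 4.8 0.0
(0.6324, 0.0088, 0.236, 96.5) offset [0.3702, 0.1882, -0.2003] dr [0.0, -0.1, -6.5] rows 9.9 0.9
(0.6324, 0.0088, 0.172, 96.5) offset [0.3701, 0.1882, -0.1363] dr [0.0, -0.1, -6.5] rows 1.5 0.9
```

Emit:
servo_tool --targets '[{"offset":[0,0,-0.03],"dr":[0,0,0]},{"offset":[0,0,-0.07],"dr":[0,0,0]},{"offset":[0,0,-0.11],"dr":[0,0,0]},{"offset":[0.005,0,-0.15],"dr":[0,0,0]},{"offset":[0.02,0.01,-0.19],"dr":[0,0,-1]},{"offset":[0.045,0.023,-0.225],"dr":[0,0,-2]},{"offset":[0.075,0.038,-0.245],"dr":[0,0,-3]},{"offset":[0.11,0.055,-0.25],"dr":[0,0,-4]},{"offset":[0.145,0.073,-0.25],"dr":[0,0,-5]},{"offset":[0.18,0.091,-0.25],"dr":[0,0,-6.5]},{"offset":[0.215,0.109,-0.25],"dr":[0,0,-6.5]},{"offset":[0.25,0.127,-0.25],"dr":[0,0,-6.5]},{"offset":[0.285,0.145,-0.25],"dr":[0,0,-6.5]},{"offset":[0.32,0.163,-0.25],"dr":[0,0,-6.5]},{"offset":[0.35,0.178,-0.25],"dr":[0,0,-6.5]},{"offset":[0.367,0.186,-0.25],"dr":[0,0,-6.5]},{"offset":[0.37,0.188,-0.23],"dr":[0,0,-6.5]},{"offset":[0.37,0.188,-0.2],"dr":[0,0,-6.5]},{"offset":[0.37,0.188,-0.17],"dr":[0,0,-6.5]},{"offset":[0.37,0.188,-0.15],"dr":[0,0,-6.5]}]'

```text
time_s: 26.22
position: [0.6291, 0.0097, 0.1816]
tcp_rot: [[-0.115, 0.993, -0.008], [0.993, 0.115, 0.003], [0.004, -0.008, -1.0]]
force: [-1.0, 0.2, -3.1]
opening: 0.661
grasp_force: 29.7
```

Emit:
servo_tool --targets '[{"offset":[0,0,0.01],"dr":[0,0,0]},{"offset":[0,0,0.012],"dr":[0,0,0]},{"offset":[0,0,0.012],"dr":[0,0,0]},{"offset":[0,0,0.012],"dr":[0,0,0]}]'

```text
time_s: 26.55
position: [0.6327, 0.0087, 0.1745]
tcp_rot: [[-0.114, 0.994, 0.001], [0.994, 0.114, 0.002], [0.002, 0.001, -1.0]]
force: [-0.2, -0.1, -2.4]
opening: 0.668
grasp_force: 29.7
```

```bash
python3 -c "
from h import *
go((.6324,.0088,.1665,96.5))
"
```

```text
t 26.6 pos [0.6327 0.0087 0.1745] yaw 96.5 F [-0.2 -0.1 -2.4] open 0.67 gf 29.7
(0.6324, 0.0088, 0.1665, 96.5) offset [0.0002, -0.0003, 0.008] dr [0.1, -0.1, 0.0] rows 0.2 0.0
```

Emit:
servo_tool --targets '[{"offset":[0,0,0.004],"dr":[0,0,0]},{"offset":[0,0,0.008],"dr":[0,0,0]},{"offset":[0,0,0.008],"dr":[0,0,0]},{"offset":[0,0,0.008],"dr":[0,0,0]}]'

```text
time_s: 26.88
position: [0.6322, 0.0089, 0.166]
tcp_rot: [[-0.114, 0.993, 0.0], [0.993, 0.114, 0.002], [0.002, 0.0, -1.0]]
force: [-0.2, -1.0, 0.1]
opening: 0.666
grasp_force: 29.7
```

Emit:
servo_tool --targets '[{"offset":[0,0,0],"dr":[0,0,0]},{"offset":[0,0,0],"dr":[0,0,0]},{"offset":[0,0,0],"dr":[0,0,0]},{"offset":[0,0,0],"dr":[0,0,0]},{"offset":[0,0,-0.01],"dr":[0,0,0]},{"offset":[0,0,-0.05],"dr":[0,0,0]},{"offset":[0,0,-0.09],"dr":[0,0,0]},{"offset":[-0.01,-0.012,-0.11],"dr":[0,0,0]},{"offset":[-0.035,-0.042,-0.12],"dr":[0,0,0]},{"offset":[-0.06,-0.072,-0.12],"dr":[0,0,1]},{"offset":[-0.085,-0.102,-0.12],"dr":[0,0,2]},{"offset":[-0.11,-0.132,-0.12],"dr":[0,0,3]},{"offset":[-0.135,-0.162,-0.12],"dr":[0,0,4]},{"offset":[-0.16,-0.192,-0.12],"dr":[0,0,5]},{"offset":[-0.185,-0.222,-0.11],"dr":[0,0,6.5]},{"offset":[-0.21,-0.252,-0.1],"dr":[0,0,6.5]},{"offset":[-0.235,-0.282,-0.09],"dr":[0,0,6.5]},{"offset":[-0.26,-0.31,-0.08],"dr":[0,0,6.5]},{"offset":[-0.273,-0.326,-0.08],"dr":[0,0,6.5]},{"offset":[-0.273,-0.326,-0.08],"dr":[0,0,6.5]}]' --gripper -1

```text
time_s: 28.55
position: [0.3368, -0.3025, 0.2453]
tcp_rot: [[0.004, 1.0, -0.002], [1.0, -0.004, 0.001], [0.001, -0.002, -1.0]]
force: [0.4, 0.2, 0.5]
opening: 1.002
grasp_force: 0.0
```

```bash
python3 -c "
from h import *
c=viewer.capture('wrist');pickle.dump(c,open('w8.pkl','wb'))
cv2.imwrite('pics/w8.png',c['color'][:240,:,::-1])
go((.322,-.2355,.12,90),(.322,-.2355,.036,90))
"
```

```text
t 28.6 pos [ 0.3381 -0.3011  0.2455] yaw 89.8 F [0.7 1.  0.9] open 1.0 gf 0.0
(0.322, -0.2355, 0.12, 90) offset [0.0653, -0.0163, 0.1257] dr [-0.0, -0.1, -0.2] rows 3.4 0.0
(0.322, -0.2355, 0.036, 90) offset [0.0651, -0.0162, 0.2097] dr [-0.0, -0.1, -0.2] rows 2.0 0.0
```

View pics/w8.png

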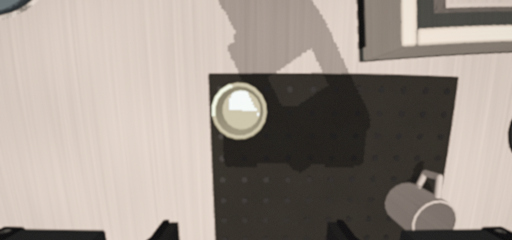

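The white cup's rim is at (239,111) px, still upright on the mat.

```bash
python3 -c "
from h import *
c=pickle.load(open('w8.pkl','rb'));p=onz(c,[(239.5,111)],.074)[0];print(p,onz(c,[(212,74)],.004))
go((p[0],p[1],.12,90),(p[0],p[1],.036,90))
"
```

```text
[ 0.32303881 -0.23475626  0.074     ] [[ 0.28562901 -0.19024943  0.004     ]]
t 28.6 pos [ 0.3381 -0.3011  0.2455] yaw 89.8 F [0.7 1.  0.9] open 1.0 gf 0.0
(np.float64(0.323038813432106), np.float64(-0.23475625672744266), 0.12, 90) offset [0.066, -0.0152, 0.1257] dr [-0.0, -0.1, -0.2] rows 3.4 0.0
(np.float64(0.323038813432106), np.float64(-0.23475625672744266), 0.036, 90) offset [0.0659, -0.0152, 0.2097] dr [-0.0, -0.1, -0.2] rows 2.0 0.0
```

Emit:
servo_tool --targets '[{"offset":[0.03,-0.008,0.03],"dr":[0,0,0]},{"offset":[0.066,-0.017,0.06],"dr":[0,0,0]},{"offset":[0.066,-0.017,0.09],"dr":[0,0,0]},{"offset":[0.066,-0.017,0.12],"dr":[0,0,0]},{"offset":[0.066,-0.017,0.126],"dr":[0,0,0]},{"offset":[0.066,-0.017,0.126],"dr":[0,0,0]},{"offset":[0.066,-0.017,0.15],"dr":[0,0,0]},{"offset":[0.066,-0.017,0.18],"dr":[0,0,0]},{"offset":[0.066,-0.017,0.2],"dr":[0,0,0]},{"offset":[0.066,-0.017,0.209],"dr":[0,0,0]},{"offset":[0.066,-0.017,0.209],"dr":[0,0,0]},{"offset":[0.066,-0.017,0.209],"dr":[0,0,0]}]'

```text
time_s: 29.6
position: [0.323, -0.2343, 0.037]
tcp_rot: [[-0.001, 1.0, 0.0], [1.0, 0.001, 0.001], [0.001, 0.0, -1.0]]
force: [-0.0, -0.2, 0.6]
opening: 1.001
grasp_force: 0.0
```

Emit:
servo_tool --targets '[{"offset":[0,0,0],"dr":[0,0,0]},{"offset":[0,0,0],"dr":[0,0,0]},{"offset":[0,0,0],"dr":[0,0,0]},{"offset":[0,0,0],"dr":[0,0,0]},{"offset":[0,0,0],"dr":[0,0,0]},{"offset":[0,0,0],"dr":[0,0,0]},{"offset":[0,0,0],"dr":[0,0,0]}]' --gripper 1

```text
time_s: 30.18
position: [0.3218, -0.2332, 0.0365]
tcp_rot: [[-0.001, 1.0, -0.001], [1.0, 0.001, 0.002], [0.002, -0.001, -1.0]]
force: [-0.7, -0.4, 6.2]
opening: 0.664
grasp_force: 29.9
```

```bash
python3 -c "
from h import *
go((.322,-.235,.285,90),(.50,-.07,.285,93),(.5295,.0725,.285,96.5),(.5295,.0725,.175,96.5))
"
```

```text
t 30.2 pos [ 0.3218 -0.2332  0.0365] yaw 90.0 F [-0.7 -0.4  6.2] open 0.66 gf 29.9
(0.322, -0.235, 0.285, 90) offset [-0.0013, -0.0, -0.2485] dr [-0.1, -0.1, 0.0] rows 6.0 0.0
(0.5, -0.07, 0.285, 93) offset [0.1636, 0.1781, -0.2483] dr [-0.0, -0.1, -3.0] rows 5.8 0.4
(0.5295, 0.0725, 0.285, 96.5) offset [0.306, 0.2077, -0.248] dr [-0.0, -0.1, -6.5] rows 3.5 0.9
(0.5295, 0.0725, 0.175, 96.5) offset [0.3058, 0.2078, -0.138] dr [-0.0, -0.1, -6.5] rows 2.6 0.9
```

Emit:
servo_tool --targets '[{"offset":[0,0,-0.03],"dr":[0,0,0]},{"offset":[0,0,-0.07],"dr":[0,0,0]},{"offset":[0,0,-0.11],"dr":[0,0,0]},{"offset":[0,0,-0.15],"dr":[0,0,0]},{"offset":[0,0,-0.19],"dr":[0,0,0]},{"offset":[0.01,0.011,-0.225],"dr":[0,0,0]},{"offset":[0.03,0.033,-0.245],"dr":[0,0,-1]},{"offset":[0.056,0.06,-0.25],"dr":[0,0,-2]},{"offset":[0.082,0.09,-0.25],"dr":[0,0,-2]},{"offset":[0.108,0.118,-0.25],"dr":[0,0,-3]},{"offset":[0.135,0.147,-0.25],"dr":[0,0,-3]},{"offset":[0.164,0.172,-0.25],"dr":[0,0,-4]},{"offset":[0.2,0.185,-0.25],"dr":[0,0,-5]},{"offset":[0.235,0.193,-0.25],"dr":[0,0,-6.5]},{"offset":[0.27,0.2,-0.25],"dr":[0,0,-6.5]},{"offset":[0.298,0.206,-0.25],"dr":[0,0,-6.5]},{"offset":[0.306,0.208,-0.235],"dr":[0,0,-6.5]},{"offset":[0.306,0.208,-0.205],"dr":[0,0,-6.5]},{"offset":[0.306,0.208,-0.175],"dr":[0,0,-6.5]},{"offset":[0.306,0.208,-0.15],"dr":[0,0,-6.5]}]'

```text
time_s: 31.85
position: [0.5281, 0.0734, 0.1844]
tcp_rot: [[-0.115, 0.993, -0.004], [0.993, 0.115, 0.003], [0.003, -0.004, -1.0]]
force: [-0.4, -1.1, -2.1]
opening: 0.666
grasp_force: 29.8
```

Emit:
servo_tool --targets '[{"offset":[0,0,0.01],"dr":[0,0,0]},{"offset":[0,0,0.012],"dr":[0,0,0]},{"offset":[0,0,0.012],"dr":[0,0,0]},{"offset":[0,0,0.012],"dr":[0,0,0]}]'

```text
time_s: 32.18
position: [0.5307, 0.0725, 0.1758]
tcp_rot: [[-0.114, 0.994, 0.001], [0.994, 0.114, 0.002], [0.002, 0.001, -1.0]]
force: [-0.5, -0.7, -1.7]
opening: 0.669
grasp_force: 29.8
```

```bash
python3 -c "
from h import *
go((.5295,.0725,.1675,96.5))
"
```

```text
t 32.2 pos [0.5307 0.0725 0.1758] yaw 96.5 F [-0.5 -0.7 -1.7] open 0.67 gf 29.8
(0.5295, 0.0725, 0.1675, 96.5) offset [0.0001, -0.0012, 0.0083] dr [0.1, -0.1, 0.0] rows 0.2 0.0
```

Emit:
servo_tool --targets '[{"offset":[0,0,0.004],"dr":[0,0,0]},{"offset":[0,0,0.0085],"dr":[0,0,0]},{"offset":[0,0,0.0085],"dr":[0,0,0]},{"offset":[0,0,0.0085],"dr":[0,0,0]}]'

```text
time_s: 32.52
position: [0.531, 0.0726, 0.1674]
tcp_rot: [[-0.114, 0.993, 0.002], [0.993, 0.114, 0.002], [0.002, 0.003, -1.0]]
force: [0.8, -1.1, 1.7]
opening: 0.666
grasp_force: 29.9
```

Emit:
servo_tool --targets '[{"offset":[0,0,0],"dr":[0,0,0]},{"offset":[0,0,0],"dr":[0,0,0]},{"offset":[0,0,0],"dr":[0,0,0]},{"offset":[0,0,0],"dr":[0,0,0]},{"offset":[0,0,-0.01],"dr":[0,0,0]},{"offset":[0,0,-0.05],"dr":[0,0,0]},{"offset":[0,0,-0.09],"dr":[0,0,0]},{"offset":[0,0,-0.13],"dr":[0,0,0]},{"offset":[0.02,0,-0.15],"dr":[0,0,0]},{"offset":[0.05,0,-0.15],"dr":[0,0,0]},{"offset":[0.09,0,-0.15],"dr":[0,0,0]},{"offset":[0.13,0,-0.15],"dr":[0,0,0]},{"offset":[0.165,0,-0.15],"dr":[0,0,0]},{"offset":[0.179,0,-0.15],"dr":[0,0,0]},{"offset":[0.179,0,-0.15],"dr":[0,0,0]},{"offset":[0.179,0,-0.15],"dr":[0,0,0]},{"offset":[0.179,0,-0.15],"dr":[0,0,0]}]' --gripper -1

```text
time_s: 33.93
position: [0.5094, 0.2495, 0.3169]
tcp_rot: [[-0.114, 0.994, -0.001], [0.994, 0.114, 0.002], [0.002, -0.001, -1.0]]
force: [-0.6, 0.1, 0.7]
opening: 0.998
grasp_force: 0.0
```

```bash
python3 -c "
from h import *
c=viewer.capture('wrist');pickle.dump(c,open('w9.pkl','wb'));t=viewer.capture('top');s=viewer.capture('side')
a=cv2.resize(c['color'][:,:,::-1],(768,576));b=t['color'][120:250,180:340,::-1]
a[446:,:160]=b;s2=s['color'][130:300,150:330,::-1];a[406:,580:760]=s2
cv2.imwrite('pics/w9.png',a)
for k in(c,s,t):
  for b in blobs(k,(0,190,90),(6,255,255)):print(b[0],b[1])
  print()
go((.503,.332,.25,96.5))
"
```

```text
[257.3, 94.6] [249, 86, 18, 18, 246]
[173.6, 106.4] [149, 89, 41, 35, 905]

[280.8, 61.4] [268, 55, 27, 16, 288]
[193.2, 262.3] [189, 256, 9, 14, 86]
[233.7, 299.0] [226, 289, 18, 20, 239]

[440.6, 86.9] [422, 69, 39, 37, 1091]

t 34.1 pos [0.5098 0.2489 0.3168] yaw 96.4 F [-0.1 -0.3  0.2] open 1.0 gf 0.0
(0.503, 0.332, 0.25, 96.5) offset [0.0831, 0.0027, 0.067] dr [-0.1, -0.1, -0.1] rows 2.6 0.0
```

View pics/w9.png

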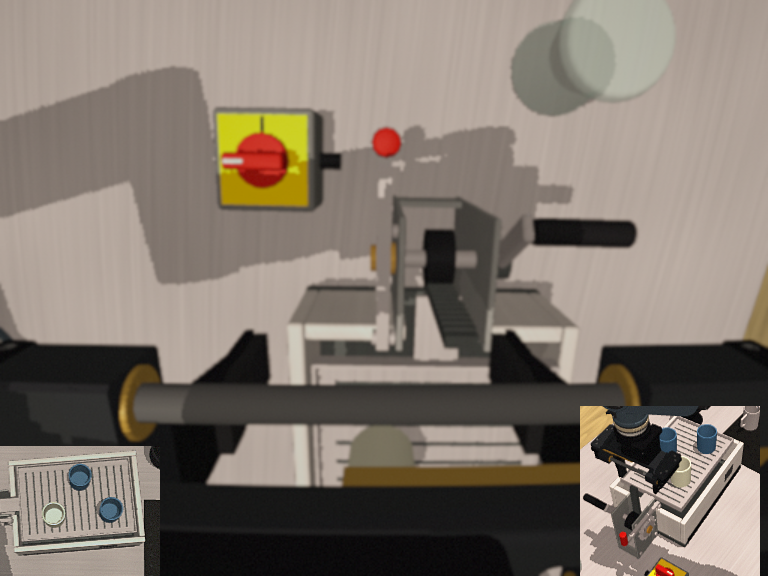

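The three cups stand upright on the tray (inset at lower left). The peg is seen from almost straight above at (386,142), and the isolator is on off.

```bash
python3 -c "
from h import *
c=pickle.load(open('w9.pkl','rb'));d=pickle.load(open('d0.pkl','rb'))
print('ctr',tri(c,(257.3,94.6),d['side'],(193.2,262.3)))
print('top',tri(c,(257.3,94.6),d['side'],(192.5,257.5)),onz(c,[(257.3,94.6)],.2))
print(proj(d['side'],[[.5,.333,.205],[.5,.333,.163]]))
go((.503,.332,.25,96.5))
"
```

```text
ctr (array([0.50457654, 0.33330566, 0.18639684]), np.float64(8.694691089551317e-05))
top (array([0.50428324, 0.33267337, 0.20743727]), np.float64(8.961301184859212e-05)) [[0.50439561 0.33290733 0.2       ]]
[[193.82348489 259.0613968 ]
 [195.75530083 268.22091197]]
t 34.1 pos [0.5098 0.2489 0.3168] yaw 96.4 F [-0.1 -0.3  0.2] open 1.0 gf 0.0
(0.503, 0.332, 0.25, 96.5) offset [0.0831, 0.0027, 0.067] dr [-0.1, -0.1, -0.1] rows 2.6 0.0
```

Emit:
servo_tool --targets '[{"offset":[0.03,0.001,0.02],"dr":[0,0,0]},{"offset":[0.06,0.002,0.04],"dr":[0,0,0]},{"offset":[0.084,0.003,0.06],"dr":[0,0,0]},{"offset":[0.084,0.003,0.067],"dr":[0,0,0]},{"offset":[0.084,0.003,0.067],"dr":[0,0,0]},{"offset":[0.084,0.003,0.067],"dr":[0,0,0]},{"offset":[0.084,0.003,0.085],"dr":[0,0,0]},{"offset":[0.084,0.003,0.105],"dr":[0,0,0]},{"offset":[0.084,0.003,0.125],"dr":[0,0,0]},{"offset":[0.084,0.003,0.14],"dr":[0,0,0]},{"offset":[0.084,0.003,0.146],"dr":[0,0,0]},{"offset":[0.084,0.003,0.146],"dr":[0,0,0]},{"offset":[0.084,0.003,0.146],"dr":[0,0,0]}]'

```text
time_s: 35.17
position: [0.5039, 0.3339, 0.1721]
tcp_rot: [[-0.113, 0.994, 0.001], [0.994, 0.113, 0.003], [0.003, 0.001, -1.0]]
force: [0.2, -0.8, 0.2]
opening: 1.001
grasp_force: 0.0
```

Emit:
servo_tool --targets '[{"offset":[0,0,0],"dr":[0,0,0]},{"offset":[0,0,0],"dr":[0,0,0]},{"offset":[0,0,0],"dr":[0,0,0]},{"offset":[0,0,0],"dr":[0,0,0]},{"offset":[0,0,0],"dr":[0,0,0]},{"offset":[0,0,0],"dr":[0,0,0]},{"offset":[0,0,0],"dr":[0,0,0]},{"offset":[0,0,0],"dr":[0,0,0]},{"offset":[0,0,0],"dr":[0,0,0]},{"offset":[0,0,0],"dr":[0,0,0]}]' --gripper 1

```text
time_s: 36.0
position: [0.5027, 0.3344, 0.1708]
tcp_rot: [[-0.114, 0.993, -0.001], [0.993, 0.114, 0.002], [0.003, -0.001, -1.0]]
force: [0.3, 0.0, 0.2]
opening: 0.327
grasp_force: 0.0
```

```bash
python3 -c "
from h import *
go((.5035,.333,.2,96.5))
"
```

```text
t 36.0 pos [0.5027 0.3344 0.1708] yaw 96.5 F [0.3 0.  0.2] open 0.33 gf 0.0
(0.5035, 0.333, 0.2, 96.5) offset [-0.0014, 0.0006, -0.0292] dr [-0.1, -0.2, 0.0] rows 0.7 0.0
```

Emit:
servo_tool --targets '[{"offset":[0,0,0],"dr":[0,0,0]},{"offset":[0,0,0],"dr":[0,0,0]},{"offset":[0,0,0],"dr":[0,0,0]},{"offset":[0,0,0],"dr":[0,0,0]},{"offset":[0,0,0],"dr":[0,0,0]},{"offset":[0,0,0],"dr":[0,0,0]}]'

```text
time_s: 36.5
position: [0.5036, 0.3345, 0.171]
tcp_rot: [[-0.114, 0.993, 0.001], [0.993, 0.114, 0.003], [0.003, 0.001, -1.0]]
force: [4.2, -0.6, -2.5]
opening: 0.198
grasp_force: 30.0
```

Emit:
servo_tool --targets '[{"offset":[-0.0006,0,-0.0043],"dr":[0,1.7,0]},{"offset":[-0.0013,0,-0.0087],"dr":[0,3.4,0]},{"offset":[-0.0022,0,-0.013],"dr":[0,5.2,0]},{"offset":[-0.0031,0,-0.0172],"dr":[0,6.9,0]},{"offset":[-0.0042,0,-0.0215],"dr":[0,8.6,0]},{"offset":[-0.0054,0,-0.0257],"dr":[0,10.3,0]},{"offset":[-0.0068,0,-0.03],"dr":[0,12,0]},{"offset":[-0.0083,0,-0.034],"dr":[0,13.75,0]},{"offset":[-0.0083,0,-0.034],"dr":[0,13.75,0]}]'

```text
time_s: 37.25
position: [0.5045, 0.3255, 0.2056]
tcp_rot: [[-0.108, 0.994, -0.027], [0.964, 0.112, 0.24], [0.242, 0.0, -0.97]]
force: [4.1, 0.5, -0.3]
opening: 0.197
grasp_force: 30.0
```

Emit:
servo_tool --targets '[{"offset":[0,0,0],"dr":[0,0,0]},{"offset":[0,0,0],"dr":[0,0,0]},{"offset":[0,0,0],"dr":[0,0,0]},{"offset":[0,0,0],"dr":[0,0,0]},{"offset":[0,0,0],"dr":[0,0,0]},{"offset":[0,0,0],"dr":[0,0,0]},{"offset":[0,0,0],"dr":[0,0,0]},{"offset":[0,0,0],"dr":[0,0,0]}]'

```text
time_s: 37.92
position: [0.5044, 0.3259, 0.2046]
tcp_rot: [[-0.111, 0.993, -0.027], [0.965, 0.114, 0.237], [0.239, 0.0, -0.971]]
force: [4.2, -2.0, -2.5]
opening: 0.196
grasp_force: 30.0
```

```bash
python3 -c "
from h import *
go((.5035,.333,.2,96.5))
c=viewer.capture('side');cv2.imwrite('pics/s10.png',cv2.resize(c['color'][120:312,120:376,::-1],(768,576)))
"
```

```text
t 37.9 pos [0.5044 0.3259 0.2046] yaw 96.6 F [ 4.2 -2.  -2.5] open 0.2 gf 30.0
(0.5035, 0.333, 0.2, 96.5) offset [0.0058, -0.0001, 0.0062] dr [0.0, -13.8, 0.1] rows 0.2 1.9
```

View pics/s10.png

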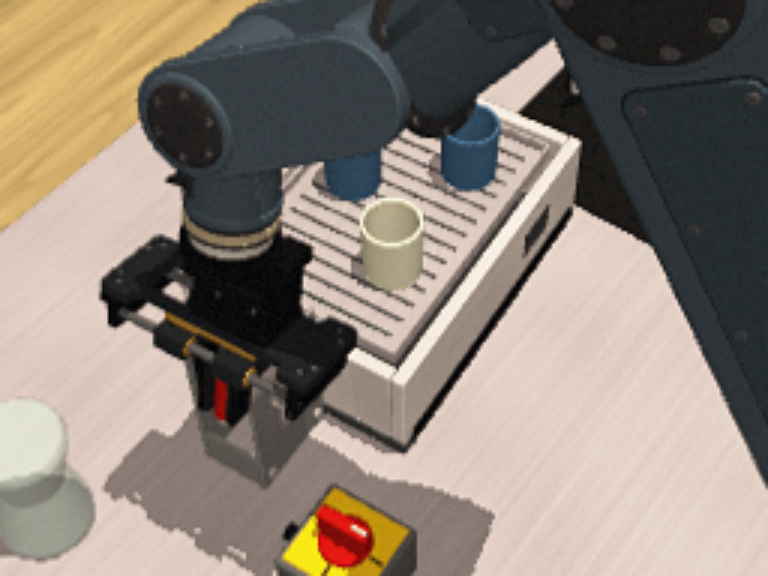

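The tray is sinking with all three cups upright. I'll keep holding and check for motion numerically, by differencing side views.

Emit:
servo_tool --targets '[{"offset":[0,0,0],"dr":[0,0,0]},{"offset":[0,0,0],"dr":[0,0,0]},{"offset":[0,0,0],"dr":[0,0,0]},{"offset":[0,0,0],"dr":[0,0,0]},{"offset":[0,0,0],"dr":[0,0,0]},{"offset":[0,0,0],"dr":[0,0,0]},{"offset":[0,0,0],"dr":[0,0,0]},{"offset":[0,0,0],"dr":[0,0,0]},{"offset":[0,0,0],"dr":[0,0,0]},{"offset":[0,0,0],"dr":[0,0,0]},{"offset":[0,0,0],"dr":[0,0,0]},{"offset":[0,0,0],"dr":[0,0,0]},{"offset":[0,0,0],"dr":[0,0,0]},{"offset":[0,0,0],"dr":[0,0,0]},{"offset":[0,0,0],"dr":[0,0,0]},{"offset":[0,0,0],"dr":[0,0,0]},{"offset":[0,0,0],"dr":[0,0,0]},{"offset":[0,0,0],"dr":[0,0,0]},{"offset":[0,0,0],"dr":[0,0,0]},{"offset":[0,0,0],"dr":[0,0,0]}]'

```text
time_s: 39.63
position: [0.5044, 0.326, 0.2047]
tcp_rot: [[-0.111, 0.993, -0.027], [0.965, 0.114, 0.238], [0.239, 0.001, -0.971]]
force: [4.4, -1.9, -1.6]
opening: 0.197
grasp_force: 30.0
```

Emit:
servo_tool --targets '[{"offset":[0,0,0],"dr":[0,0,0]},{"offset":[0,0,0],"dr":[0,0,0]},{"offset":[0,0,0],"dr":[0,0,0]},{"offset":[0,0,0],"dr":[0,0,0]},{"offset":[0,0,0],"dr":[0,0,0]},{"offset":[0,0,0],"dr":[0,0,0]},{"offset":[0,0,0],"dr":[0,0,0]},{"offset":[0,0,0],"dr":[0,0,0]},{"offset":[0,0,0],"dr":[0,0,0]},{"offset":[0,0,0],"dr":[0,0,0]},{"offset":[0,0,0],"dr":[0,0,0]},{"offset":[0,0,0],"dr":[0,0,0]},{"offset":[0,0,0],"dr":[0,0,0]},{"offset":[0,0,0],"dr":[0,0,0]},{"offset":[0,0,0],"dr":[0,0,0]},{"offset":[0,0,0],"dr":[0,0,0]},{"offset":[0,0,0],"dr":[0,0,0]},{"offset":[0,0,0],"dr":[0,0,0]},{"offset":[0,0,0],"dr":[0,0,0]},{"offset":[0,0,0],"dr":[0,0,0]}]'

```text
time_s: 41.3
position: [0.5044, 0.326, 0.2047]
tcp_rot: [[-0.111, 0.993, -0.027], [0.965, 0.114, 0.238], [0.239, 0.001, -0.971]]
force: [4.7, -1.4, -0.7]
opening: 0.201
grasp_force: 30.0
```

Emit:
servo_tool --targets '[{"offset":[0,0,0],"dr":[0,0,0]},{"offset":[0,0,0],"dr":[0,0,0]},{"offset":[0,0,0],"dr":[0,0,0]},{"offset":[0,0,0],"dr":[0,0,0]},{"offset":[0,0,0],"dr":[0,0,0]},{"offset":[0,0,0],"dr":[0,0,0]},{"offset":[0,0,0],"dr":[0,0,0]},{"offset":[0,0,0],"dr":[0,0,0]},{"offset":[0,0,0],"dr":[0,0,0]},{"offset":[0,0,0],"dr":[0,0,0]},{"offset":[0,0,0],"dr":[0,0,0]},{"offset":[0,0,0],"dr":[0,0,0]},{"offset":[0,0,0],"dr":[0,0,0]},{"offset":[0,0,0],"dr":[0,0,0]},{"offset":[0,0,0],"dr":[0,0,0]},{"offset":[0,0,0],"dr":[0,0,0]},{"offset":[0,0,0],"dr":[0,0,0]},{"offset":[0,0,0],"dr":[0,0,0]},{"offset":[0,0,0],"dr":[0,0,0]},{"offset":[0,0,0],"dr":[0,0,0]}]'

```text
time_s: 42.97
position: [0.5044, 0.3259, 0.2047]
tcp_rot: [[-0.111, 0.993, -0.027], [0.965, 0.114, 0.238], [0.239, 0.0, -0.971]]
force: [5.3, -1.3, -3.3]
opening: 0.197
grasp_force: 30.0
```

```bash
python3 -c "
from h import *
for i in range(4):
  c=viewer.capture('side')
  print([ (b[0],b[1][:4]) for b in blobs(c,(20,25,120),(40,110,255),150) if 120<b[0][1]<300],[b[0] for b in blobs(c,(95,80,50),(115,255,255),40) if b[0][0]<330])
  for _ in range(5):viewer.capture('side')
cv2.imwrite('pics/s11.png',cv2.resize(c['color'][120:312,120:376,::-1],(768,576)))
go((.5,.33,.2,96.5))
"
```

```text
[([250.7, 216.7], [241, 202, 20, 30])] [[275.4, 184.6], [237.8, 187.9]]
[([250.7, 216.6], [241, 202, 20, 30])] [[275.4, 184.5], [237.8, 187.9]]
[([250.7, 216.7], [241, 202, 20, 30])] [[275.5, 184.5], [237.8, 187.9]]
[([250.7, 216.7], [241, 202, 20, 30])] [[275.5, 184.5], [237.8, 187.9]]
t 44.2 pos [0.5044 0.326  0.2047] yaw 96.6 F [ 4.1 -1.1 -2. ] open 0.2 gf 30.0
(0.5, 0.33, 0.2, 96.5) offset [0.0033, -0.0039, 0.0056] dr [0.0, -13.8, 0.1] rows 0.2 1.9
```

View pics/s11.png

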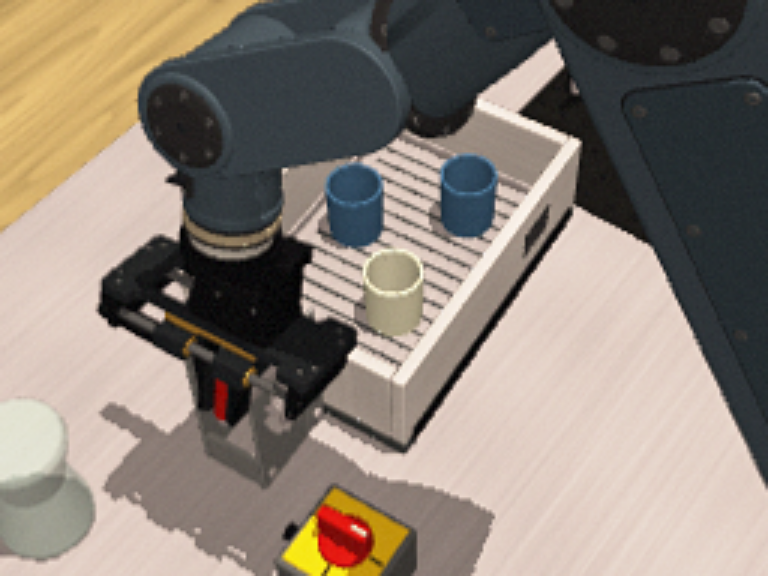

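The tray is at rest at the bottom of the well with all cups upright. I'll lower the pawl partway and release it.

Emit:
servo_tool --targets '[{"offset":[0,0,0.004],"dr":[0,-1.6,0]},{"offset":[-0.0005,0,0.008],"dr":[0,-3.2,0]},{"offset":[-0.0008,0,0.012],"dr":[0,-4.8,0]},{"offset":[-0.001,0,0.0165],"dr":[0,-6.4,0]},{"offset":[-0.001,0,0.021],"dr":[0,-8.2,0]},{"offset":[-0.001,0,0.025],"dr":[0,-9.8,0]},{"offset":[-0.001,0,0.025],"dr":[0,-9.8,0]},{"offset":[-0.001,0,0.025],"dr":[0,-9.8,0]}]'

```text
time_s: 44.83
position: [0.5038, 0.3329, 0.1806]
tcp_rot: [[-0.115, 0.993, -0.007], [0.991, 0.115, 0.073], [0.073, 0.001, -0.997]]
force: [4.3, 1.7, 0.4]
opening: 0.198
grasp_force: 30.0
```

Emit:
servo_tool --targets '[{"offset":[0,0,0],"dr":[0,0,0]},{"offset":[0,0,0],"dr":[0,0,0]},{"offset":[0,0,0],"dr":[0,0,0]},{"offset":[0,0,0],"dr":[0,0,0]},{"offset":[0,0,0],"dr":[0,0,0]},{"offset":[0,0,0],"dr":[0,0,0]},{"offset":[0,0,0],"dr":[0,0,0]},{"offset":[0,0,0],"dr":[0,0,0]},{"offset":[0,0,-0.03],"dr":[0,0,0]},{"offset":[0,0,-0.07],"dr":[0,0,0]},{"offset":[0,0,-0.11],"dr":[0,-4,0]},{"offset":[0,0,-0.13],"dr":[0,-4,0]},{"offset":[0,0,-0.13],"dr":[0,-4,0]},{"offset":[0,0,-0.13],"dr":[0,-4,0]}]' --gripper -1

```text
time_s: 46.0
position: [0.5047, 0.3221, 0.3116]
tcp_rot: [[-0.114, 0.993, 0.002], [0.993, 0.114, 0.003], [0.003, 0.002, -1.0]]
force: [0.1, 0.5, -0.1]
opening: 0.992
grasp_force: 0.0
```

```bash
python3 -c "
from h import *
s=viewer.capture('side')
for b in blobs(s,(0,190,90),(6,255,255)):print(b[0],b[1])
print([ (b[0],b[1][:4]) for b in blobs(s,(20,25,120),(40,110,255),150) if 120<b[0][1]<300],[b[0] for b in blobs(s,(95,80,50),(115,255,255),40) if b[0][0]<330])
# -x end of bar: push toward +y (box frame); box centre .3995,.309 yaw 5.7
B=np.array([.3995,.309]);a=np.radians(5.7);X=np.array([np.cos(a),np.sin(a)]);Y=np.array([-np.sin(a),np.cos(a)])
P=[B-.022*X-.05*Y,B-.022*X+.02*Y]
print(P);go((P[0][0],P[0][1],.30,5.7),(P[0][0],P[0][1],.18,5.7))
"
```

```text
[281.0, 63.7] [268, 55, 27, 19, 411]
[193.3, 262.4] [190, 256, 8, 14, 85]
[233.9, 299.0] [226, 289, 18, 20, 232]
[([250.7, 216.9], [241, 203, 20, 29])] [[275.5, 184.5], [237.8, 187.9]]
[array([0.38257476, 0.25706219]), array([0.37562238, 0.32671608])]
t 46.0 pos [0.5037 0.3216 0.3097] yaw 96.5 F [0.1 0.8 0.3] open 1.0 gf 0.0
(np.float64(0.382574764948035), np.float64(0.2570621870075786), 0.3, 5.7) offset [-0.0503, -0.1277, 0.0099] dr [-0.2, 0.0, 90.8] rows 3.3 12.7
(np.float64(0.382574764948035), np.float64(0.2570621870075786), 0.18, 5.7) offset [-0.0505, -0.1275, 0.1299] dr [-0.2, 0.0, 90.8] rows 2.9 12.7
```

The peg is back at its starting pixel, so the pawl is down. Next I turn the isolator back on by pushing with closed fingers.

Emit:
servo_tool --targets '[{"offset":[-0.05,-0.128,0],"dr":[0,0,90.8]},{"offset":[-0.05,-0.128,0],"dr":[0,0,90.8]},{"offset":[-0.05,-0.128,0],"dr":[0,0,90.8]},{"offset":[-0.05,-0.128,0],"dr":[0,0,90.8]},{"offset":[-0.05,-0.128,0],"dr":[0,0,90.8]},{"offset":[-0.05,-0.128,0],"dr":[0,0,90.8]},{"offset":[-0.05,-0.128,0],"dr":[0,0,90.8]},{"offset":[-0.05,-0.128,0],"dr":[0,0,90.8]},{"offset":[-0.05,-0.128,0],"dr":[0,0,90.8]},{"offset":[-0.05,-0.128,0],"dr":[0,0,90.8]},{"offset":[-0.05,-0.128,0],"dr":[0,0,90.8]},{"offset":[-0.05,-0.128,0],"dr":[0,0,90.8]},{"offset":[-0.05,-0.128,0],"dr":[0,0,90.8]},{"offset":[-0.05,-0.128,0.03],"dr":[0,0,90.8]},{"offset":[-0.05,-0.128,0.07],"dr":[0,0,90.8]},{"offset":[-0.05,-0.128,0.11],"dr":[0,0,90.8]},{"offset":[-0.05,-0.128,0.13],"dr":[0,0,90.8]},{"offset":[-0.05,-0.128,0.13],"dr":[0,0,90.8]},{"offset":[-0.05,-0.128,0.13],"dr":[0,0,90.8]}]' --gripper 1

```text
time_s: 47.63
position: [0.381, 0.257, 0.1782]
tcp_rot: [[0.995, 0.1, -0.007], [0.1, -0.995, -0.0], [-0.007, -0.0, -1.0]]
force: [1.2, 0.2, 1.0]
opening: 0.006
grasp_force: 0.0
```

```bash
python3 -c "
from h import *
go((.3826,.257,.093,5.7),(.3756,.3267,.093,5.7))
"
```

```text
t 47.6 pos [0.381  0.257  0.1782] yaw 5.7 F [1.2 0.2 1. ] open 0.01 gf 0.0
(0.3826, 0.257, 0.093, 5.7) offset [0.0022, 0.0002, 0.0852] dr [-0.0, 0.4, 0.0] rows 2.0 0.1
(0.3756, 0.3267, 0.093, 5.7) offset [0.0022, -0.0699, 0.0853] dr [-0.0, 0.4, 0.0] rows 1.7 0.1
```

Emit:
servo_tool --targets '[{"offset":[0.002,0,0.03],"dr":[0,0,0]},{"offset":[0.002,0,0.06],"dr":[0,0,0]},{"offset":[0.002,0,0.085],"dr":[0,0,0]},{"offset":[0.002,0,0.085],"dr":[0,0,0]},{"offset":[0.002,-0.01,0.085],"dr":[0,0,0]},{"offset":[0.002,-0.018,0.085],"dr":[0,0,0]},{"offset":[0.002,-0.025,0.085],"dr":[0,0,0]},{"offset":[0.002,-0.032,0.085],"dr":[0,0,0]},{"offset":[0.002,-0.038,0.085],"dr":[0,0,0]},{"offset":[0.002,-0.044,0.085],"dr":[0,0,0]},{"offset":[0.002,-0.05,0.085],"dr":[0,0,0]},{"offset":[0.002,-0.056,0.085],"dr":[0,0,0]},{"offset":[0.002,-0.062,0.085],"dr":[0,0,0]},{"offset":[0.002,-0.067,0.085],"dr":[0,0,0]},{"offset":[0.002,-0.067,0.085],"dr":[0,0,0]},{"offset":[0.002,-0.067,0.085],"dr":[0,0,0]}]'

```text
time_s: 48.97
position: [0.3783, 0.3258, 0.0956]
tcp_rot: [[0.995, 0.101, 0.0], [0.101, -0.995, 0.003], [0.001, -0.003, -1.0]]
force: [0.8, 0.5, -0.3]
opening: 0.007
grasp_force: 0.0
```

Emit:
servo_tool --targets '[{"offset":[0.002,0,0],"dr":[0,0,0]},{"offset":[0.004,0,0],"dr":[0,0,0]},{"offset":[0.004,0,0],"dr":[0,0,0]}]'

```text
time_s: 49.22
position: [0.3798, 0.3248, 0.095]
tcp_rot: [[0.995, 0.099, -0.006], [0.099, -0.995, 0.001], [-0.006, -0.001, -1.0]]
force: [-4.7, 2.0, 2.6]
opening: 0.004
grasp_force: 2.2
```

Emit:
servo_tool --targets '[{"offset":[0.002,0,0],"dr":[0,0,0]},{"offset":[0.002,0,0],"dr":[0,0,0]},{"offset":[0.002,0,0],"dr":[0,0,0]}]'

```text
time_s: 49.47
position: [0.3799, 0.3246, 0.0948]
tcp_rot: [[0.995, 0.099, -0.009], [0.099, -0.995, -0.0], [-0.009, -0.001, -1.0]]
force: [-7.4, 2.6, 4.6]
opening: 0.009
grasp_force: 3.7
```

Emit:
servo_tool --targets '[{"offset":[0.002,0,0],"dr":[0,0,0]},{"offset":[0.004,0,0],"dr":[0,0,0]},{"offset":[0.005,0,0],"dr":[0,0,0]},{"offset":[0.005,0,0],"dr":[0,0,0]}]'

```text
time_s: 49.8
position: [0.3801, 0.3244, 0.0946]
tcp_rot: [[0.995, 0.098, -0.019], [0.098, -0.995, -0.002], [-0.019, 0.0, -1.0]]
force: [-15.7, 4.9, 10.7]
opening: 0.001
grasp_force: 7.7
```

Emit:
servo_tool --targets '[{"offset":[-0.01,0,0],"dr":[0,0,0]},{"offset":[-0.02,0,0],"dr":[0,0,0]},{"offset":[-0.02,0,-0.03],"dr":[0,0,0]},{"offset":[-0.02,0.02,-0.07],"dr":[0,0,0]},{"offset":[-0.02,0.06,-0.11],"dr":[0,0,0]},{"offset":[-0.01,0.1,-0.15],"dr":[0,0,0]},{"offset":[0,0.12,-0.19],"dr":[0,0,0]},{"offset":[0,0.12,-0.2],"dr":[0,0,0]},{"offset":[0,0.12,-0.2],"dr":[0,0,0]}]'

```text
time_s: 50.55
position: [0.4069, 0.2044, 0.3014]
tcp_rot: [[0.995, 0.097, 0.015], [0.097, -0.995, 0.003], [0.015, -0.002, -1.0]]
force: [1.1, 1.2, 0.0]
opening: 0.009
grasp_force: 0.0
```

```bash
python3 -c "
from h import *
go((.4,.2,.3,5.7))
w=viewer.capture('wrist');s=viewer.capture('side')
a=bar(w);b=cv2.resize(s['color'][120:320,100:400,::-1],(450,300))
cv2.imwrite('pics/f.png',np.hstack([a,b]))
"
```

```text
t 50.5 pos [0.4069 0.2044 0.3014] yaw 5.5 F [1.1 1.2 0. ] open 0.01 gf 0.0
(0.4, 0.2, 0.3, 5.7) offset [-0.0073, 0.0037, 0.0012] dr [-0.1, -0.9, -0.2] rows 0.2 0.1
```

View pics/f.png

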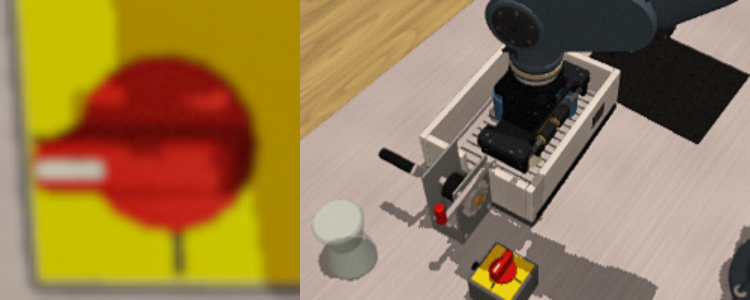

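The bar is fully back on (parallel to the box edge), the pawl is down, the tray is in the well, and the robot is touching nothing.

```bash
python3 -c "
from rig import ticket
print(ticket.hand_in())"
```

```text
the job is handed in; nothing more can be done
None
```

The job is handed in and, as far as the cameras showed, done in the order asked: isolator off, jug moved to the mat, all three cups (two blue, one white) upright on the tray, tray sunk fully into the well, pawl dropped back and isolator on again; the isolator took two pushes and a squaring grip to reach off, the dripper and carafe were not touched, and the hand-in returned no verdict.

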